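Load the sample order and roll it into the dispatch bay

TASK

Get this order of material samples ready for collection: put the bench brush that was left on the roller track back in the blue tool tray, and load every sample plate lying in the swatch stand (flat on the carton's bottom or on one another) and every tin of fixings (standing upright) into the carton while it still waits on the open half of the track. Only when all of that is done, push the carton along the rollers into the green bay until it rests against the rubber buffer, keeping it on the rollers all the way, and leave the beaker, the glue bottle and the chisel alone.

Things in the scene. Friction and masses are not known exactly. Their poses are not given: they have to be found in the camera images.
- track: Gravity-roller track, fixed on the bench, 580 mm long (its y) and 230 mm wide (its x); origin on the bench under its centre, z up. 19 steel rollers across it turn freely with a little drag (a carton soon stops when let go). Clear width between the side guides 182 mm; the low guide strips rise 15 mm above the roller tops. The +y end is open, the -y end is the bay.
- bay_stop (a point): Middle of the rubber buffer's face at roller-top height, at the -y end of the track (y = -285 mm, z = 70 mm in its frame). The green bay round it has side sheets 45 mm above the roller tops from y = -50 to -290 mm, same 182 mm clear width. The carton is home when its end wall touches this face (carton origin then at y = -175 mm).
- track_mid (a point): Point over the track's origin at the height of the roller tops, 70 mm above the bench; rollers 20 mm in diameter, 31 mm apart.
- carton: Open cardboard carton on the rollers, 170 mm (its x, across the track) by 220 mm (its y, along the track) by 50 mm high, walls and floor 4 mm thick, about 0.22 kg empty; origin at the centre of its underside, z up. At the start it stands near the open (+y) end of the track, its axes within 2 degrees of the track's, empty.
- stand: Low plywood swatch stand, fixed, 200 mm (its x) by 250 mm (its y); origin on the bench under its centre. Its top has three straight grooves along x, at y = -75, 0 and 75 mm, 57 mm wide and 4 mm deep, pale grey floors at z = 62 mm, closed at the back (+x) and open at the front (-x), which faces the robot with free space before it.
- stand_edge (a point): Middle of the stand's front edge (its -x side, towards the robot) at the height of the groove floors, 62 mm above the bench; in the stand's frame x = -100 mm.
- plate_oak_mid (a point): Centre of the oak sample plate: 100 mm (x) by 50 mm (y) by 3 mm, 14 g, lying flat in one of the stand's grooves, long side along the groove, so that its edges cannot be gripped there. It slides along the groove under a pressing fingertip; where it overhangs the front edge it can be gripped across its 50 mm width. None if absent from this order.
- plate_green_mid (a point): Centre of the green sample plate, same size (100 x 50 x 3 mm), about 20 g. None if absent.
- plate_red_mid (a point): Centre of the red sample plate, same size (100 x 50 x 3 mm), about 22 g. None if absent.
- tin_blue_mid (a point): Centre of a closed round tin of fixings with a blue band and lid, 50 mm diameter, 45 mm high, about 0.14 kg, upright on the bench at the start (z is its axis). None if absent.
- tin_yellow_mid (a point): Centre of the tin with a yellow band and lid, same size. None if absent.
- brush_mid (a point): Middle of the bench brush, 10 mm above its underside. The brush is 200 mm long along its x: round wooden handle 20 mm thick from x = -100 to -5 mm, then the head 42 mm wide and 20 mm high, bristles towards +x; 80 g. It lies along the track on the rollers between the carton and the buffer.
- tray: Blue tool tray for the brush, fixed on the bench, open on top: 260 mm (x) by 100 mm (y) by 25 mm high, walls and floor 4 mm; origin at the centre of its underside. Empty at the start.
- beaker: White plastic beaker, 90 mm wide at the rim and 120 mm high, origin under its centre; a bystander, leave alone.
- glue: White glue bottle with a red cap, 56 mm diameter, 150 mm high, origin under its centre; a bystander, leave alone.
- chisel: Small chisel with a wooden handle, 220 mm long along its x, lying on the bench, origin at its underside midway along; a bystander, leave alone.
There are look-alikes about, which are no part of the job. Of the things shaped like the part that bears brush_mid, the wooden one is meant.

How it is judged:
On the way, in this order (a step that is already met when the one before it is completed fails the run):
1. the brush is in the tool tray and every plate and tin of the order is in the carton, which still waits on the open half of the track (its middle short of the track's middle) (x of brush_mid in the frame of tray between -0.126 and 0.126 m and y of brush_mid in the frame of tray between -0.046 and 0.046 m and z of brush_mid in the frame of tray between 0 and 0.035 m and x of plate_oak_mid in the frame of carton between -0.081 and 0.081 m and y of plate_oak_mid in the frame of carton between -0.106 and 0.106 m and z of plate_oak_mid in the frame of carton between 0 and 0.028 m and angle between each of plate_oak_mid, plate_green_mid, plate_red_mid, tin_blue_mid, tin_yellow_mid's own z axis and vertical below 0.2 rad and x of plate_green_mid in the frame of carton between -0.081 and 0.081 m and y of plate_green_mid in the frame of carton between -0.106 and 0.106 m and z of plate_green_mid in the frame of carton between 0 and 0.028 m and x of plate_red_mid in the frame of carton between -0.081 and 0.081 m and y of plate_red_mid in the frame of carton between -0.106 and 0.106 m and z of plate_red_mid in the frame of carton between 0 and 0.028 m and x of tin_blue_mid in the frame of carton between -0.081 and 0.081 m and y of tin_blue_mid in the frame of carton between -0.106 and 0.106 m and z of tin_blue_mid in the frame of carton between 0 and 0.045 m and x of tin_yellow_mid in the frame of carton between -0.081 and 0.081 m and y of tin_yellow_mid in the frame of carton between -0.106 and 0.106 m and z of tin_yellow_mid in the frame of carton between 0 and 0.045 m and y of carton in the frame of track above 0 m), for 0.2 s.
2. the loaded carton is home in the bay against the buffer (y of carton in the frame of track below -0.163 m and z of carton in the frame of track below 0.078 m and angle between carton's own z axis and vertical below 0.05 rad and x of plate_oak_mid in the frame of carton between -0.081 and 0.081 m and y of plate_oak_mid in the frame of carton between -0.106 and 0.106 m and z of plate_oak_mid in the frame of carton between 0 and 0.028 m and angle between each of plate_oak_mid, plate_green_mid, plate_red_mid, tin_blue_mid, tin_yellow_mid's own z axis and vertical below 0.2 rad and x of plate_green_mid in the frame of carton between -0.081 and 0.081 m and y of plate_green_mid in the frame of carton between -0.106 and 0.106 m and z of plate_green_mid in the frame of carton between 0 and 0.028 m and x of plate_red_mid in the frame of carton between -0.081 and 0.081 m and y of plate_red_mid in the frame of carton between -0.106 and 0.106 m and z of plate_red_mid in the frame of carton between 0 and 0.028 m and x of tin_blue_mid in the frame of carton between -0.081 and 0.081 m and y of tin_blue_mid in the frame of carton between -0.106 and 0.106 m and z of tin_blue_mid in the frame of carton between 0 and 0.045 m and x of tin_yellow_mid in the frame of carton between -0.081 and 0.081 m and y of tin_yellow_mid in the frame of carton between -0.106 and 0.106 m and z of tin_yellow_mid in the frame of carton between 0 and 0.045 m), for 0.2 s.
At the end, for the whole second after the job is handed in: The carton rests on the rollers in the bay, within 12 mm of the buffer; in it every plate present lies flat (within 0.2 rad) on the bottom or on other plates and every tin present stands upright (within 0.2 rad); the brush lies in the tool tray (all of step 2 and x of brush_mid in the frame of tray between -0.126 and 0.126 m and y of brush_mid in the frame of tray between -0.046 and 0.046 m and z of brush_mid in the frame of tray between 0 and 0.035 m and linear speed of carton below 0.02 m/s); the robot touches nothing.
It fails at once if the beaker is disturbed (moved over 30 mm) (distance of beaker from where it was at the start of the episode above 0.03 m).
It fails at once if the glue is disturbed (moved over 30 mm) (distance of glue from where it was at the start of the episode above 0.03 m).
It fails at once if the chisel is disturbed (moved over 30 mm) (distance of chisel from where it was at the start of the episode above 0.03 m).
It fails at once if the carton is lifted over 25 mm off the rollers (z of carton in the frame of track above 0.095 m).
Of plate_oak, plate_green, plate_red, tin_blue, tin_yellow only 3 to 5 are there at a start; the rules pass over those that are not, and their reading is None.
At some moment in a run one of tin_blue, tin_yellow, brush, carton may be knocked a few centimetres aside while the robot is not near it.
It also fails if it takes over 210 s, if anything falls off the work surface, if the arm or the gripper's body presses on something with over 40 N, if the wrist force passes 120 N, or if a joint passes its speed limit or range.

ROBOT

A 6-joint arm with a two-finger parallel gripper is mounted at the origin on the work surface. World frame = base frame: x ahead of the robot, y to its left, z up, the work surface at z = 0. Lengths are in m, angles in rad, forces in N, time in s.
With the tool pointing down it reaches from about 0.35 to 0.975 m from the base axis. Payload 4.9 kg.
Tool frame: the origin (TCP) lies at the very end of the fingers, on their centre line; the grasp point (between the pads) lies 19 mm behind it; x points along the fingers, z is the direction in which the jaws open and shut, and the axes are right-handed (so a half turn about x gives the same grasp; the last joint's range is limited). The gripper opens to 85 mm and grips with 20 to 120 N. Pads are 22 mm wide; open, the fingers measure 114 mm over their backs; the gripper's body (76 mm by 85 mm) begins 54 mm behind the grasp point. The pads swing forward as they close: fully open they stand 13 mm farther back than shut.
Start: joints at [-1.298, 0.053, 1.613, -0, 1.476, -0.119], TCP at [0.239, -0.578, 0.231] pointing down, gripper open.
Joint ranges: [-3.01, 3.01], [-1.01, 2.22], [0.06, 2.58], [-1.02, 4.17], [0.09, 2.62], [-3.14, 3.14]. Speed limits (rad/s): [2.57, 2.57, 3.14, 3.14, 3.14, 3.14].

INTERFACE

Orientations are given as a unit quaternion [w, x, y, z].
In Python, from plant import manip, viewer gives the robot as it stands.
- The arm moves only by the shell command python3 -m inch 'ROWS'. ROWS is JSON, a list of rows, each an object with "fingers": the opening, from -1 (shut) to 1 (fully open), so that 0 is half open; "delta_pos": the shift along the tool's x, y, z in cm, a list of three; "twist": the turn, a rotation vector about the tool's x, y, z in degrees, a list of three. A call has 1 to 5 rows; each row shifts and turns the commanded pose from where the row before left it, along the tool's axes as they then stand; what a row does not reach is not made up. A row lasts 1/8 s, in which the tool goes at most 62.5 mm and 10.7 degrees, less where a joint would pass 70% of its speed; a pose out of reach is approached as far as the arm can. A call is refused whole if a number of a shift passes 6.25 or a number of a turn 10.7, either way. A call with a gripper value outside its range is refused whole. The fingers move at their own pace and stop on an object; the grip force is fixed at half the most. Time passes only in rows, so rows that do not move let the fingers close. It gives the time, the measured TCP pose, the force and the opening at its end, in the units of the state.
- manip.state(): the state, without advancing time (a new reading comes with each control period).
- viewer.grab_frame(name): name is "scene" or "top" or "wrist"; returns a dict with "pixels" (480x640x3 uint8, blue, green, red), "range_z" (480x640 float32, m along the optical axis (not along the pixel's ray), 0 where there is no reading), "K" (3x3 intrinsics, pixels), "pose" (4x4, takes a point from camera to world coordinates). Camera axes: x right, y down, z forward; pixel columns grow to the right and rows downward; lengths in m; the calibration is good to about 2 mm. A picture is of the moment at which its call begins.
- manip.job_done(): hands the job in, once; it reports no verdict.
The state is a dict: "time": time; "joint_pos": joint angles; "joint_vel": joint speeds; "joint_efforts": joint torques, N m; "tool_pos": TCP position; "tool_rot": TCP orientation; "contact_force": force on the tool from outside, world axes, zero at the start; "ft_torque": the same for the moment, N m; "gripper_width": opening from 0.0 (shut) to 1.0 (fully open).
Only numpy, scipy, OpenCV 4.12 (cv2) and the standard library are available. Lean on these libraries where they do the work, as an engineer would, in place of code of your own. Each camera call takes 0.05 s, during which the arm holds its last target.

## Working session

There is one attempt and no reset: what is moved stays moved. The work goes in short steps, Python scripts to look and compute and a shell command to move; the robot and the scene stay as the last step left them, time stands still between calls to the robot, and variables do not carry over. Pictures are saved under pics/ and viewed, and the job is handed in when it is done.

```bash
ls; mkdir -p pics
cat > h.py <<'E'
import numpy as np, cv2
from plant import manip, viewer
def grab(n,name=None):
    f=viewer.grab_frame(n)
    np.savez(f'/tmp/{name or n}.npz',**f)
    if name: cv2.imwrite(f'pics/{name}.png',f['pixels'])
    return f
def load(name): return dict(np.load(f'/tmp/{name}.npz'))
def pt(f,u,v,z=None,r=1):
    """world point at pixel; if z given intersect the plane"""
    K=f['K'];P=f['pose']
    d=np.array([(u-K[0,2])/K[0,0],(v-K[1,2])/K[1,1],1.])
    if z is None:
        a=f['range_z'][int(v)-r:int(v)+r+1,int(u)-r:int(u)+r+1];a=a[a>0]
        return P[:3,:3]@(d*np.median(a))+P[:3,3]
    w=P[:3,:3]@d
    return P[:3,3]+w*(z-P[2,3])/w[2]
def cloud(f):
    K=f['K'];P=f['pose'];v,u=np.mgrid[:480,:640];Z=f['range_z']
    X=np.stack([(u-K[0,2])/K[0,0]*Z,(v-K[1,2])/K[1,1]*Z,Z],-1)
    W=X@P[:3,:3].T+P[:3,3];W[Z<=0]=np.nan
    return W
E
python3 - <<'E'
from h import *
for n in('scene','top','wrist'):
    f=grab(n,n+'0');print(n,f['K'].round(1).tolist(),f['pose'].round(3).tolist())
s=manip.state();print(s['time'],s['tool_pos'],s['tool_rot'],s['gripper_width'],s['contact_force'])
E
```

```text
pics
scene [[623.3, 0.0, 317.4], [0.0, 623.3, 241.3], [0.0, 0.0, 1.0]] [[-0.797, 0.41, -0.444, 1.076], [0.604, 0.516, -0.607, 0.836], [-0.02, -0.752, -0.659, 0.985], [0.0, 0.0, 0.0, 1.0]]
top [[530.2, 0.0, 327.1], [0.0, 530.2, 237.2], [0.0, 0.0, 1.0]] [[0.016, -0.981, 0.191, 0.186], [-1.0, -0.019, -0.013, 0.019], [0.016, -0.191, -0.982, 1.506], [0.0, 0.0, 0.0, 1.0]]
wrist [[411.5, 0.0, 325.0], [0.0, 411.5, 236.1], [0.0, 0.0, 1.0]] [[0.383, -0.884, -0.267, 0.306], [-0.924, -0.367, -0.109, -0.549], [-0.002, 0.289, -0.957, 0.372], [0.0, 0.0, 0.0, 1.0]]
0.15 [ 0.23850341 -0.57716125  0.23031527] [ 0.58729647  0.3935046   0.5882077  -0.39274506] 0.9971300967149072 [ 0.40216797 -0.09806682  0.133139  ]
```

View pics/top0.png

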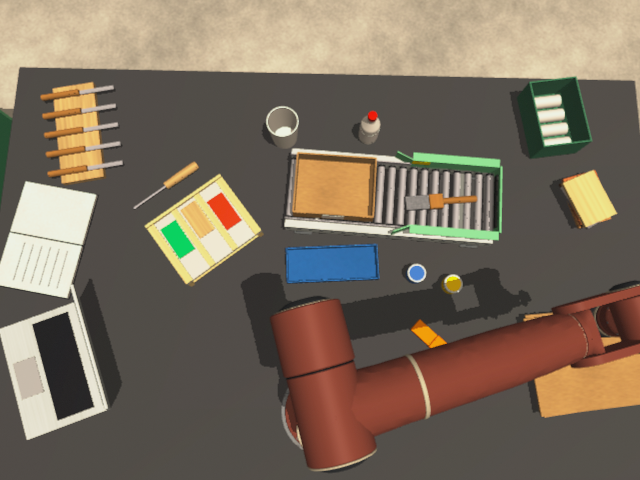

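View pics/scene0.png

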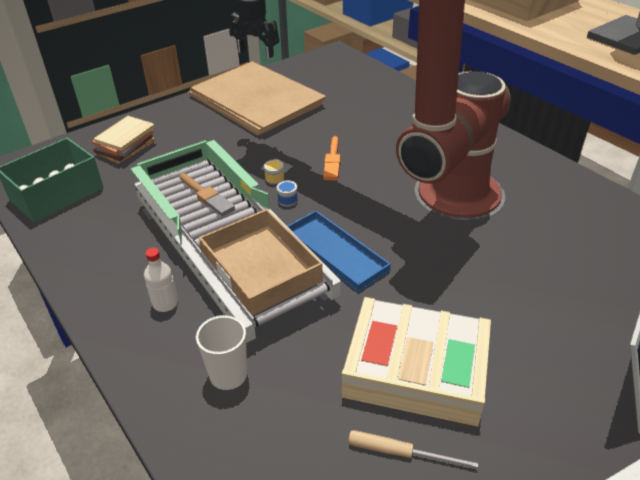

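View pics/wrist0.png

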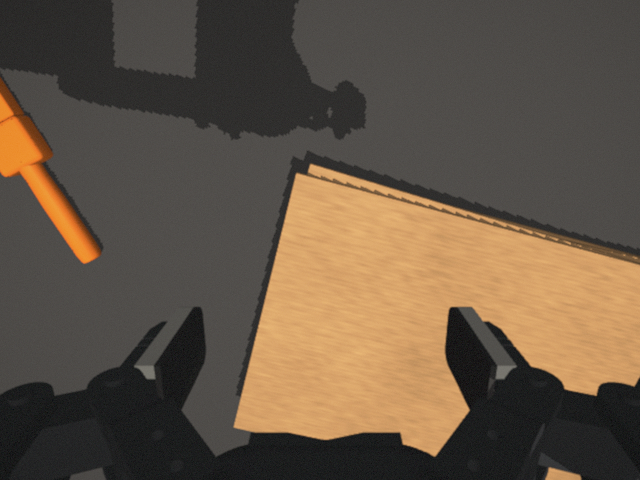

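The top view has the carton at (335,187), the wooden brush at (440,201), tins at (417,273) and (453,285), the tray at (332,264) and the stand at (203,229) with the green, oak and red plates. All five items are present. The orange brush at (428,335) is a decoy. I'll measure the poses next.

Run:
```python
from h import *
f=load('top0')
im=f['pixels']
c=cv2.resize(im[140:290,130:290],None,fx=5,fy=5,interpolation=cv2.INTER_CUBIC);cv2.imwrite('pics/c1.png',c[:600])
c=cv2.resize(im[140:310,275:515],None,fx=3.3,fy=3.3,interpolation=cv2.INTER_CUBIC);cv2.imwrite('pics/c2.png',c)
hsv=cv2.cvtColor(im,cv2.COLOR_BGR2HSV)
W=cloud(f)
def rep(n,m):
    m=m.astype(np.uint8); k,l,st,ce=cv2.connectedComponentsWithStats(m)
    for i in range(1,k):
        if st[i,4]>40:
            p=W[l==i]; p=p[~np.isnan(p[:,0])]
            r=cv2.minAreaRect((p[:,:2]*1000).astype(np.float32))
            print(n,st[i].tolist(),ce[i].round(1),np.median(p,0).round(4),'rect mm',np.round(r[0],1),np.round(r[1],1),round(r[2],1))
R=lambda lo,hi: cv2.inRange(hsv,lo,hi)>0
rep('blue',R((100,120,40),(125,255,255)))
rep('green',R((60,150,80),(80,255,255)))
rep('red',R((0,200,120),(5,255,255))|R((175,200,120),(180,255,255)))
rep('yellow',R((24,150,90),(32,255,255)))
```

```text
blue [285, 244, 94, 39, 3279] [331.7 263. ] [ 0.4037 -0.0146  0.0046] rect mm [403.6 -13.6] [106.9 263. ] 3.6
blue [410, 266, 14, 14, 148] [416.4 272.5] [ 0.3752 -0.2497  0.0453] rect mm [ 375.1 -249.4] [34.9 37.4] 44.8
green [161, 221, 33, 37, 602] [177.2 239. ] [0.4537 0.4141 0.0652] rect mm [454.2 414.2] [97.4 48.1] 36.5
red [368, 111, 9, 9, 65] [372.  115.1] [ 0.7923 -0.1157  0.1501] rect mm [ 825.2 -119.5] [21.8 94.4] 83.4
yellow [412, 161, 18, 4, 43] [420.7 162.7] [ 0.6758 -0.2572  0.1006] rect mm [ 676.5 -256. ] [47.6  5.3] 84.7
```

View pics/c1.png

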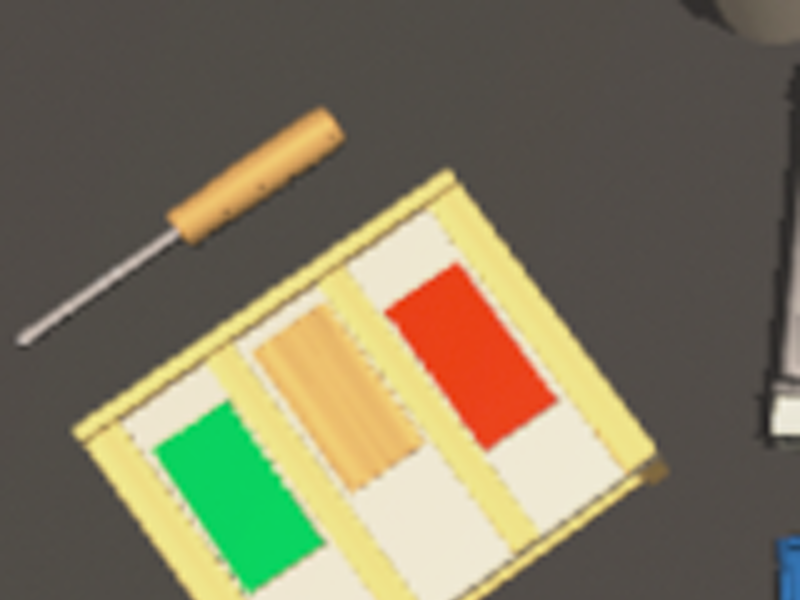

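View pics/c2.png

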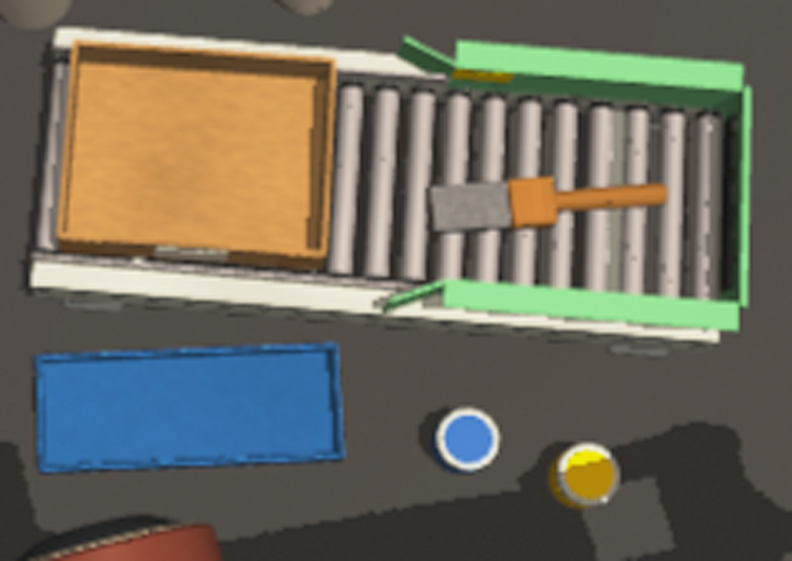

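Run:
```python
from h import *
f=load('top0')
W=cloud(f)
def c2(u,v,z): return pt(f,275+u/3.3-.35,140+v/3.3-.35,z)
def c1(u,v,z): return pt(f,130+u/5-.4,140+v/5-.4,z)
for n,(u,v,z) in dict(cartTL=(75,41,.12),cartTR=(335,60,.12),cartBR=(327,268,.12),cartBL=(58,245,.12),bayTL=(457,42,.115),bayTR=(744,64,.115),bayBR=(739,328,.115),bayBL=(447,282,.115),guideBL=(32,265,.085),guideTL=(56,30,.085),
  brushtipA=(432,187,.09),brushtipB=(437,232,.08),headA=(554,180,.09),headB=(556,226,.08),handle=(664,192,.09),blue=(468,439,.045),yel=(587,475,.045),trayTL=(37,356,.025),trayTR=(337,345,.025),trayBR=(343,459,.025),trayBL=(40,472,.025)).items(): print(n,c2(u,v,z).round(4)[:2])
for n,(u,v,z) in dict(g1=(155,450,.065),g2=(232,402,.065),g3=(326,542,.065),g4=(250,593,.065),o1=(253,352,.065),o2=(324,305,.065),o3=(425,440,.065),o4=(353,492,.065),r1=(385,311,.065),r2=(459,263,.065),r3=(557,401,.065),r4=(486,450,.065),sBL=(73,430,.066),sBR=(450,172,.066),sFR=(660,450,.066),gfR=(625,470,.062),gfL=(535,525,.062)).items(): print(n,c1(u,v,z).round(4)[:2])
for n,(u,v) in dict(stand=(205,265),cartonfloor=(335,187),roller=(385,195),handle=(465,199),head=(435,202),br=(418,203),blue=(417,273),yel=(453,285),beaker=(283,125),guide=(340,225)).items(): print(n,pt(f,u,v).round(4))
```

```text
cartTL [0.6925 0.0869]
cartTR [ 0.6806 -0.1298]
cartBR [ 0.5029 -0.123 ]
cartBL [0.5178 0.0961]
bayTL [ 0.7004 -0.2329]
bayTR [ 0.6862 -0.4739]
bayBR [ 0.4605 -0.4593]
bayBL [ 0.4942 -0.2215]
guideBL [0.5087 0.1192]
guideTL [0.7149 0.1051]
brushtipA [ 0.5812 -0.2144]
brushtipB [ 0.5449 -0.2198]
headA [ 0.5893 -0.3173]
headB [ 0.5521 -0.3203]
handle [ 0.5808 -0.4099]
blue [ 0.3747 -0.2495]
yel [ 0.3461 -0.3492]
trayTL [0.4424 0.1166]
trayTR [ 0.4568 -0.1413]
trayBR [ 0.3583 -0.1462]
trayBL [0.3427 0.111 ]
g1 [0.4793 0.4612]
g2 [0.5073 0.4207]
g3 [0.4295 0.3638]
g4 [0.4004 0.4034]
o1 [0.536  0.4111]
o2 [0.5638 0.3734]
o3 [0.4878 0.3128]
o4 [0.4577 0.3507]
r1 [0.561  0.3392]
r2 [0.5896 0.2995]
r3 [0.5113 0.2409]
r4 [0.4828 0.2788]
sBL [0.4895 0.5068]
sBR [0.6424 0.3072]
sFR [0.4844 0.1826]
gfR [0.4735 0.2019]
gfL [0.4416 0.2502]
stand [0.3832 0.3335 0.0632]
cartonfloor [ 0.6087 -0.019   0.0739]
roller [ 6.091e-01 -1.686e-01 -2.000e-04]
handle [ 0.5768 -0.3794  0.0902]
head [ 0.5663 -0.2957  0.0908]
br [ 0.5635 -0.2492  0.0871]
blue [ 0.3739 -0.251   0.0445]
yel [ 0.3422 -0.3504  0.0449]
beaker [0.8139 0.1369 0.0173]
guide [ 0.501  -0.0344  0.069 ]
```

```bash
cat >> h.py <<'E'
from scipy.spatial.transform import Rotation as Ro
def pose():
    s=manip.state();q=s['tool_rot'];return s,np.array(s['tool_pos']),Ro.from_quat([q[1],q[2],q[3],q[0]]).as_matrix()
def plan(*targets):
    """targets (x,y,z,jaw_deg or None): vertical tool. prints per leg twist and shift (cm) in tool axes (after twist)"""
    s,p,R=pose()
    print('t %.2f tcp %s jaw %.1f grip %.3f F %s j1 %.2f j6 %.2f'%(s['time'],p.round(4),np.degrees(np.arctan2(R[1,2],R[0,2])),s['gripper_width'],np.round(s['contact_force'],1),s['joint_pos'][0],s['joint_pos'][5]), 'down',R[:,0].round(3))
    for x,y,z,a in targets:
        cur=np.degrees(np.arctan2(R[1,2],R[0,2]))
        if a is None: a=cur
        d=(a-cur+90)%180-90; a=cur+d
        zz=np.array([np.cos(np.radians(a)),np.sin(np.radians(a)),0]);xx=np.array([0,0,-1.]);yy=np.cross(zz,xx)
        T=np.stack([xx,yy,zz],1)
        tw=Ro.from_matrix(R.T@T).as_rotvec(degrees=True)
        d=T.T@(np.array([x,y,z])-p)*100
        print('twist',tw.round(2),'shift',d.round(2),'norm',np.linalg.norm(d).round(2))
        R=T;p=np.array([x,y,z])
E
python3 - <<'E'
from h import *
plan((.571,-.300,.2,5.2),(.571,-.300,.08,None))
E
```

```text
t 0.15 tcp [ 0.2385 -0.5772  0.2303] jaw -67.6 grip 0.997 F [ 0.4 -0.1  0.1] j1 -1.30 j6 -0.12 down [-0.     0.002 -1.   ]
twist [-7.275e+01 -8.000e-02 -7.000e-02] shift [ 3.03 24.59 35.62] norm 43.39
twist [0. 0. 0.] shift [12.  0.  0.] norm 12.0
```

```bash
python3 -m inch '[{"fingers":1,"delta_pos":[0,0,0],"twist":[-10.4,0,0]},{"fingers":1,"delta_pos":[0,0,0],"twist":[-10.4,0,0]},{"fingers":1,"delta_pos":[0,0,0],"twist":[-10.4,0,0]},{"fingers":1,"delta_pos":[0,0,0],"twist":[-10.4,0,0]},{"fingers":1,"delta_pos":[0,0,0],"twist":[-10.4,0,0]}]'
python3 -m inch '[{"fingers":1,"delta_pos":[0,0,0],"twist":[-10.4,0,0]},{"fingers":1,"delta_pos":[0,0,0],"twist":[-10.4,0,0]},{"fingers":1,"delta_pos":[0,3,4.4],"twist":[0,0,0]},{"fingers":1,"delta_pos":[0,3,4.4],"twist":[0,0,0]},{"fingers":1,"delta_pos":[0,3,4.4],"twist":[0,0,0]}]'
python3 -m inch '[{"fingers":1,"delta_pos":[0,3,4.4],"twist":[0,0,0]},{"fingers":1,"delta_pos":[0,3,4.4],"twist":[0,0,0]},{"fingers":1,"delta_pos":[0,3,4.4],"twist":[0,0,0]},{"fingers":1,"delta_pos":[0,3,4.4],"twist":[0,0,0]},{"fingers":1,"delta_pos":[0,0,0],"twist":[0,0,0]}]'
python3 - <<'E'
from h import *
plan((.571,-.300,.2,5.2),(.571,-.300,.08,None))
f=grab('wrist','w1')
E
```

```text
time: 0.78
tool_pos: [0.2385, -0.5774, 0.2308]
tool_rot: [0.701, 0.094, 0.701, -0.093]
contact_force: [0.3, -1.1, 0.3]
gripper_width: 0.998
time: 1.4
tool_pos: [0.3627, -0.4747, 0.2309]
tool_rot: [0.706, -0.032, 0.706, 0.032]
contact_force: [0.7, -0.5, 0.1]
gripper_width: 1.0
time: 2.02
tool_pos: [0.5281, -0.3377, 0.2307]
tool_rot: [0.706, -0.034, 0.706, 0.034]
contact_force: [0.1, -0.5, 0.7]
gripper_width: 0.999
t 2.02 tcp [ 0.5281 -0.3377  0.2307] jaw 5.5 grip 0.999 F [ 0.1 -0.5  0.7] j1 -0.69 j6 -0.78 down [-0.     0.001 -1.   ]
twist [ 0.33 -0.01 -0.06] shift [3.07 3.36 4.61] norm 6.48
twist [-0.  0.  0.] shift [12.  0.  0.] norm 12.0
```

View pics/w1.png

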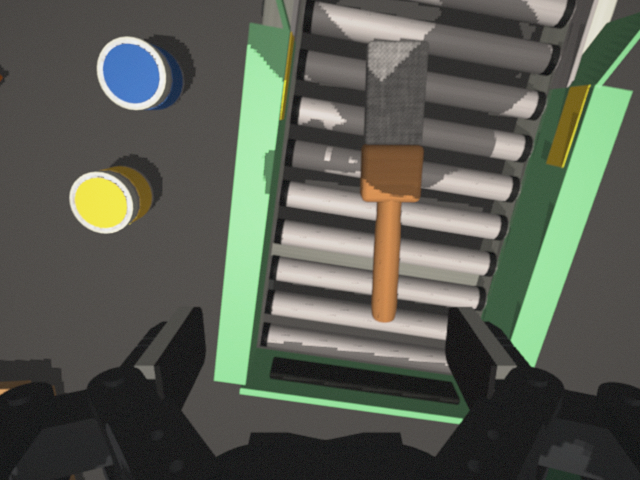

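The wrist view shows the brush in the bay, with its ferrule from about (392,145) to (392,200), the handle end at (384,320) and the bristle tip at (397,42).

Run:
```python
from h import *
f=load('w1')
for n,(u,v,z) in dict(fL=(363,172,.09),fR=(421,174,.09),tip=(398,42,.09),end=(384,320,.083),fback=(390,199,.09),ffront=(394,146,.09),yel=(102,202,.045),blue=(134,73,.045),bayinL=(253,381,.115),bayinL2=(290,50,.115),bayR=(585,88,.115),bufL=(275,362,.1),bufR=(456,383,.1)).items(): print(n,pt(f,u,v,z).round(4))
for q in((400,160),(388,250),(102,202),(134,73)):print(pt(f,*q).round(4))
```

```text
fL [ 0.5498 -0.3011  0.09  ]
fR [ 0.5896 -0.2986  0.09  ]
tip [ 0.5616 -0.2181  0.09  ]
end [ 0.5812 -0.4151  0.083 ]
fback [ 0.5709 -0.3179  0.09  ]
ffront [ 0.5684 -0.2817  0.09  ]
yel [ 0.3468 -0.3517  0.045 ]
blue [ 0.3761 -0.2507  0.045 ]
bayinL [ 0.4861 -0.457   0.115 ]
bayinL2 [ 0.4967 -0.2325  0.115 ]
bayR [ 0.6713 -0.2361  0.115 ]
bufL [ 0.5    -0.4496  0.1   ]
bufR [ 0.6406 -0.4546  0.1   ]
[ 0.5739 -0.2906  0.0894]
[ 0.5749 -0.3555  0.0893]
[ 0.3467 -0.3517  0.0449]
[ 0.3761 -0.2507  0.0452]
```

```bash
python3 -m inch '[{"fingers":1,"delta_pos":[0,3.4,4.45],"twist":[0,0,0]},{"fingers":1,"delta_pos":[6,0,0],"twist":[0,0,0]},{"fingers":0.6,"delta_pos":[5,0,0],"twist":[0,0,0]},{"fingers":0.6,"delta_pos":[0,0,0],"twist":[0,0,0]}]'
python3 - <<'E'
from h import *
plan((.5695,-.300,.077,5.5))
E
```

```text
time: 2.58
tool_pos: [0.5632, -0.3011, 0.1154]
tool_rot: [0.703, -0.03, 0.71, 0.034]
contact_force: [-0.1, -0.5, -0.4]
gripper_width: 0.798
t 2.58 tcp [ 0.5632 -0.3011  0.1154] jaw 5.2 grip 0.798 F [-0.1 -0.5 -0.4] j1 -0.61 j6 -0.70 down [-0.01   0.006 -1.   ]
twist [-0.33 -0.51 -0.41] shift [3.84 0.05 0.63] norm 3.89
```

```bash
python3 -m inch '[{"fingers":0.6,"delta_pos":[2,0,0.5],"twist":[0,0,0]},{"fingers":0.6,"delta_pos":[0,0,0],"twist":[0,0,0]}]'
python3 - <<'E'
from h import *
plan((.5695,-.300,.077,5.5))
E
```

```text
time: 2.82
tool_pos: [0.5726, -0.3025, 0.1017]
tool_rot: [0.707, -0.032, 0.706, 0.032]
contact_force: [-0.2, -0.1, 0.9]
gripper_width: 0.8
t 2.83 tcp [ 0.5726 -0.3025  0.1017] jaw 5.2 grip 0.800 F [-0.2 -0.1  0.9] j1 -0.60 j6 -0.69 down [ 0. -0. -1.]
twist [-0.28  0.02  0.02] shift [ 2.47  0.28 -0.28] norm 2.5
```

```bash
python3 -m inch '[{"fingers":0.6,"delta_pos":[2.5,0.25,-0.25],"twist":[0,0,0]},{"fingers":0.6,"delta_pos":[0,0,0],"twist":[0,0,0]},{"fingers":-0.3,"delta_pos":[0,0,0],"twist":[0,0,0]},{"fingers":-0.3,"delta_pos":[0,0,0],"twist":[0,0,0]},{"fingers":-0.3,"delta_pos":[0,0,0],"twist":[0,0,0]}]'
python3 -m inch '[{"fingers":-0.3,"delta_pos":[0,0,0],"twist":[0,0,0]},{"fingers":-0.3,"delta_pos":[-2,0,0],"twist":[0,0,0]},{"fingers":-0.3,"delta_pos":[-5,0,0],"twist":[0,0,0]},{"fingers":-0.3,"delta_pos":[-5,0,0],"twist":[0,0,0]},{"fingers":-0.3,"delta_pos":[0,0,0],"twist":[0,0,0]}]'
python3 - <<'E'
from h import *
plan((.40,0,.15,3.5))
f=grab('wrist','w2')
E
```

```text
time: 3.45
tool_pos: [0.5708, -0.3005, 0.0786]
tool_rot: [0.707, -0.033, 0.705, 0.032]
contact_force: [-0.4, -0.3, 5.6]
gripper_width: 0.472
time: 4.08
tool_pos: [0.5724, -0.3014, 0.2041]
tool_rot: [0.71, -0.035, 0.703, 0.03]
contact_force: [0.8, 0.3, -1.1]
gripper_width: 0.474
t 4.08 tcp [ 0.5724 -0.3014  0.2041] jaw 5.3 grip 0.474 F [ 0.8  0.3 -1.1] j1 -0.60 j6 -0.69 down [ 0.01  -0.007 -1.   ]
twist [1.76 0.53 0.42] shift [  5.41  31.14 -15.37] norm 35.14
```

View pics/w2.png

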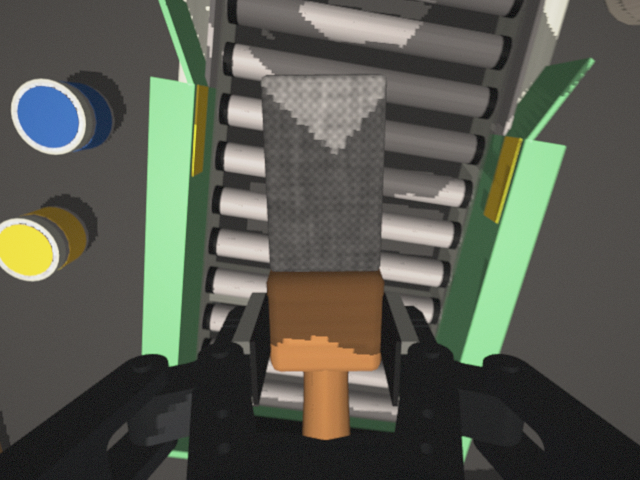

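```bash
python3 -m inch '[{"fingers":-0.3,"delta_pos":[0,5.2,-2.56],"twist":[1.8,0,0]},{"fingers":-0.3,"delta_pos":[0,5.2,-2.56],"twist":[0,0,0]},{"fingers":-0.3,"delta_pos":[0,5.2,-2.56],"twist":[0,0,0]},{"fingers":-0.3,"delta_pos":[0,5.2,-2.56],"twist":[0,0,0]},{"fingers":-0.3,"delta_pos":[0,5.2,-2.56],"twist":[0,0,0]}]'
python3 -m inch '[{"fingers":-0.3,"delta_pos":[4,5.2,-2.56],"twist":[0,0,0]},{"fingers":-0.3,"delta_pos":[6,0,0],"twist":[0,0,0]},{"fingers":-0.3,"delta_pos":[0,0,0],"twist":[0,0,0]},{"fingers":-0.3,"delta_pos":[0,0,0],"twist":[0,0,0]}]'
python3 - <<'E'
from h import *
plan((.399,.003,.015,3.2))
f=grab('top','t2')
cv2.imwrite('pics/t2c.png',cv2.resize(f['pixels'][220:310,260:400],None,fx=5,fy=5))
E
```

```text
time: 4.75
tool_pos: [0.4225, -0.0471, 0.1945]
tool_rot: [0.706, -0.021, 0.708, 0.022]
contact_force: [-0.5, 0.6, -0.2]
gripper_width: 0.473
time: 5.25
tool_pos: [0.3997, -0.0044, 0.1018]
tool_rot: [0.707, -0.021, 0.707, 0.021]
contact_force: [-0.0, 0.1, 0.9]
gripper_width: 0.47
t 5.25 tcp [ 0.3997 -0.0044  0.1018] jaw 3.4 grip 0.470 F [-0.   0.1  0.9] j1 -0.20 j6 -0.26 down [ 0. -0. -1.]
twist [0.22 0.02 0.01] shift [ 8.68  0.74 -0.03] norm 8.71
```

View pics/t2.png

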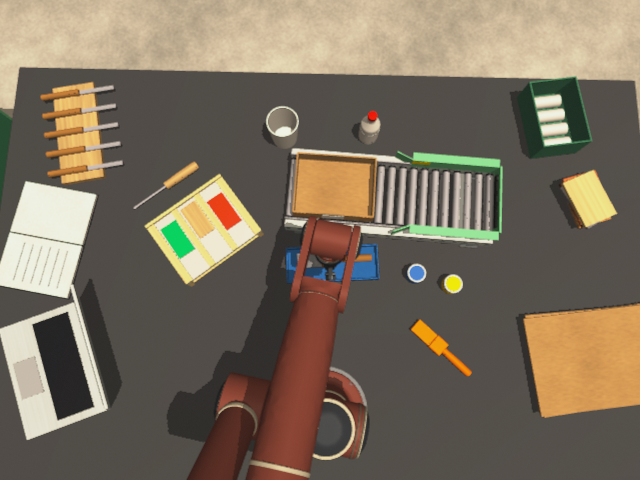

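The brush is held over the tray. I'll lower and release it.

```bash
python3 -m inch '[{"fingers":-0.3,"delta_pos":[5,0.7,0],"twist":[0,0,0]},{"fingers":-0.3,"delta_pos":[3,0,0],"twist":[0,0,0]},{"fingers":-0.3,"delta_pos":[0.6,0,0],"twist":[0,0,0]},{"fingers":-0.3,"delta_pos":[0,0,0],"twist":[0,0,0]},{"fingers":0.25,"delta_pos":[0,0,0],"twist":[0,0,0]}]'
python3 -m inch '[{"fingers":0.25,"delta_pos":[0,0,0],"twist":[0,0,0]},{"fingers":0.25,"delta_pos":[0,0,0],"twist":[0,0,0]},{"fingers":0.25,"delta_pos":[-3,0,0],"twist":[0,0,0]},{"fingers":0.25,"delta_pos":[-6,0,0],"twist":[0,0,0]},{"fingers":0.25,"delta_pos":[-4,0,0],"twist":[0,0,0]}]'
python3 - <<'E'
from h import *
plan((.376,-.2507,.15,0))
f=grab('wrist','w3')
E
```

```text
time: 5.92
tool_pos: [0.4009, 0.0024, 0.0171]
tool_rot: [0.708, -0.021, 0.705, 0.021]
contact_force: [0.1, -0.0, -0.4]
gripper_width: 0.621
time: 6.55
tool_pos: [0.3995, 0.0028, 0.1478]
tool_rot: [0.708, -0.022, 0.706, 0.021]
contact_force: [0.4, -0.5, -0.5]
gripper_width: 0.622
t 6.55 tcp [0.3995 0.0028 0.1478] jaw 3.5 grip 0.622 F [ 0.4 -0.5 -0.5] j1 -0.18 j6 -0.24 down [ 0.003 -0.001 -1.   ]
twist [3.45 0.18 0.04] shift [ -0.22 -25.35  -2.35] norm 25.46
```

View pics/w3.png

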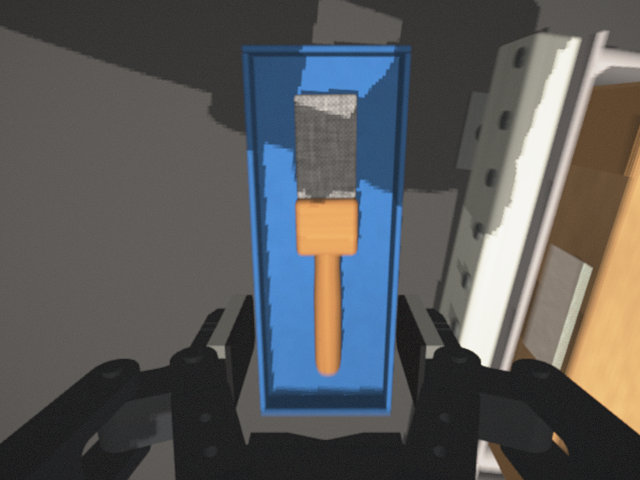

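```bash
python3 -m inch '[{"fingers":0.7,"delta_pos":[0,0,0],"twist":[-10.4,0,0]},{"fingers":0.7,"delta_pos":[0,0,0],"twist":[-10.4,0,0]},{"fingers":0.7,"delta_pos":[0,0,0],"twist":[-10.4,0,0]},{"fingers":0.7,"delta_pos":[0,0,0],"twist":[-10.4,0,0]},{"fingers":0.7,"delta_pos":[0,0,0],"twist":[-10.4,0,0]}]'
python3 -m inch '[{"fingers":0.7,"delta_pos":[0,0,0],"twist":[-10.4,0,0]},{"fingers":0.7,"delta_pos":[0,0,0],"twist":[-10.4,0,0]},{"fingers":0.7,"delta_pos":[0,0,0],"twist":[-10.4,0,0]},{"fingers":0.7,"delta_pos":[0,0,0],"twist":[0,0,0]}]'
python3 - <<'E'
from h import *
plan((.376,-.2507,.15,86.6),(.376,-.2507,.014,86.6))
E
```

```text
time: 7.22
tool_pos: [0.3987, 0.003, 0.1447]
tool_rot: [0.625, -0.331, 0.625, 0.331]
contact_force: [-0.4, 0.3, 0.3]
gripper_width: 0.851
time: 7.72
tool_pos: [0.3987, 0.0029, 0.1447]
tool_rot: [0.515, -0.485, 0.515, 0.485]
contact_force: [-0.2, -0.7, 0.8]
gripper_width: 0.852
t 7.72 tcp [0.3987 0.0029 0.1447] jaw 86.5 grip 0.852 F [-0.2 -0.7  0.8] j1 -0.18 j6 -1.69 down [-0.  0. -1.]
twist [-0.07  0.   -0.  ] shift [ -0.53   0.76 -25.45] norm 25.47
twist [0. 0. 0.] shift [13.6  0.   0. ] norm 13.6
```

```bash
python3 -m inch '[{"fingers":0.7,"delta_pos":[0,0.15,-5.1],"twist":[0,0,0]},{"fingers":0.7,"delta_pos":[0,0.15,-5.1],"twist":[0,0,0]},{"fingers":0.7,"delta_pos":[0,0.15,-5.1],"twist":[0,0,0]},{"fingers":0.7,"delta_pos":[0,0.15,-5.1],"twist":[0,0,0]},{"fingers":0.7,"delta_pos":[0,0.15,-5.1],"twist":[0,0,0]}]'
python3 -m inch '[{"fingers":0.7,"delta_pos":[5,0,0],"twist":[0,0,0]},{"fingers":0.7,"delta_pos":[0,0,0],"twist":[0,0,0]},{"fingers":0.7,"delta_pos":[0,0,0],"twist":[0,0,0]}]'
python3 - <<'E'
from h import *
plan((.376,-.2507,.014,86.6))
f=grab('wrist','w4')
E
```

```text
time: 8.35
tool_pos: [0.376, -0.253, 0.1449]
tool_rot: [0.515, -0.484, 0.515, 0.484]
contact_force: [1.3, -0.1, -0.2]
gripper_width: 0.851
time: 8.72
tool_pos: [0.3767, -0.2511, 0.0957]
tool_rot: [0.515, -0.485, 0.515, 0.485]
contact_force: [-0.2, -0.5, 0.1]
gripper_width: 0.849
t 8.72 tcp [ 0.3767 -0.2511  0.0957] jaw 86.6 grip 0.849 F [-0.2 -0.5  0.1] j1 -0.75 j6 -2.26 down [ 0. -0. -1.]
twist [ 0.01 -0.02  0.02] shift [8.17 0.07 0.03] norm 8.17
```

View pics/w4.png

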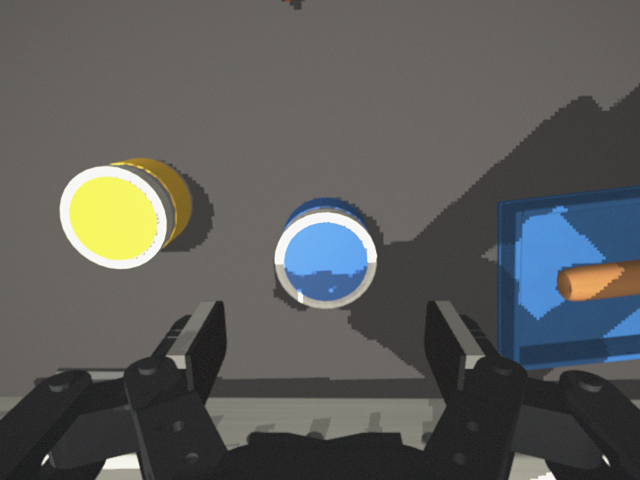

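```bash
python3 -m inch '[{"fingers":0.7,"delta_pos":[5,0,0],"twist":[0,0,0]},{"fingers":0.7,"delta_pos":[3.2,0,0],"twist":[0,0,0]},{"fingers":0.7,"delta_pos":[0,0,0],"twist":[0,0,0]},{"fingers":-0.1,"delta_pos":[0,0,0],"twist":[0,0,0]},{"fingers":-0.1,"delta_pos":[0,0,0],"twist":[0,0,0]}]'
python3 -m inch '[{"fingers":-0.1,"delta_pos":[0,0,0],"twist":[0,0,0]},{"fingers":-0.1,"delta_pos":[-3,0,0],"twist":[0,0,0]},{"fingers":-0.1,"delta_pos":[-6,0,0],"twist":[0,0,0]},{"fingers":-0.1,"delta_pos":[-6,0,0],"twist":[0,0,0]},{"fingers":-0.1,"delta_pos":[0,0,0],"twist":[0,0,0]}]'
python3 - <<'E'
from h import *
f=grab('top','t3')
cv2.imwrite('pics/t3c.png',cv2.resize(f['pixels'][140:260,275:395],None,fx=5,fy=5,interpolation=cv2.INTER_CUBIC))
plan((.555,-.07,.18,86.6))
E
```

```text
time: 9.4
tool_pos: [0.3785, -0.2528, 0.0159]
tool_rot: [0.515, -0.487, 0.514, 0.483]
contact_force: [0.6, 1.0, 3.6]
gripper_width: 0.567
time: 10.02
tool_pos: [0.3794, -0.254, 0.1703]
tool_rot: [0.515, -0.49, 0.514, 0.48]
contact_force: [0.4, 0.4, -1.6]
gripper_width: 0.566
t 10.07 tcp [ 0.3778 -0.2526  0.1666] jaw 86.6 grip 0.569 F [-0.6  0.2 -2.4] j1 -0.75 j6 -2.27 down [ 0.005 -0.005 -1.   ]
twist [ 0.05 -0.28  0.33] shift [ -1.34 -16.6   19.28] norm 25.48
```

View pics/t3c.png

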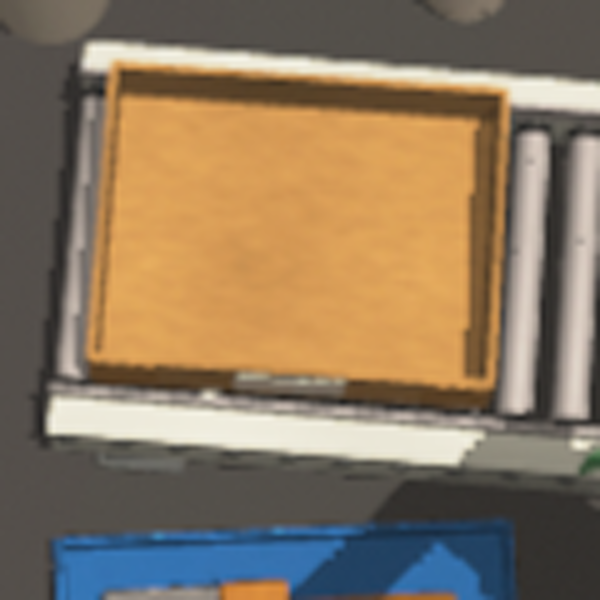

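```bash
python3 -m inch '[{"fingers":-0.1,"delta_pos":[-0.3,-4.1,4.8],"twist":[0,0,0]},{"fingers":-0.1,"delta_pos":[0,-4.1,4.8],"twist":[0,0,0]},{"fingers":-0.1,"delta_pos":[0,-4.1,4.8],"twist":[0,0,0]},{"fingers":-0.1,"delta_pos":[0,-4.1,4.8],"twist":[0,0,0]},{"fingers":-0.1,"delta_pos":[0,0,0],"twist":[0,0,0]}]'
python3 -m inch '[{"fingers":-0.1,"delta_pos":[0,0,0],"twist":[0,0,0]}]'
python3 - <<'E'
from h import *
plan((.5535,-.067,.16,86.6),(.5535,-.067,.0915,86.6))
f=grab('wrist','w5')
E
```

```text
time: 10.7
tool_pos: [0.55, -0.0676, 0.1632]
tool_rot: [0.513, -0.485, 0.514, 0.488]
contact_force: [-0.1, 0.4, -1.8]
gripper_width: 0.565
time: 10.82
tool_pos: [0.5482, -0.0707, 0.1637]
tool_rot: [0.513, -0.484, 0.515, 0.486]
contact_force: [-0.6, -1.3, -1.9]
gripper_width: 0.564
t 10.82 tcp [ 0.5482 -0.0707  0.1637] jaw 86.7 grip 0.564 F [-0.6 -1.3 -1.9] j1 -0.26 j6 -1.78 down [-0.004  0.    -1.   ]
twist [ 0.09  0.01 -0.22] shift [ 0.37 -0.5   0.4 ] norm 0.74
twist [0. 0. 0.] shift [6.85 0.   0.  ] norm 6.85
```

View pics/w5.png

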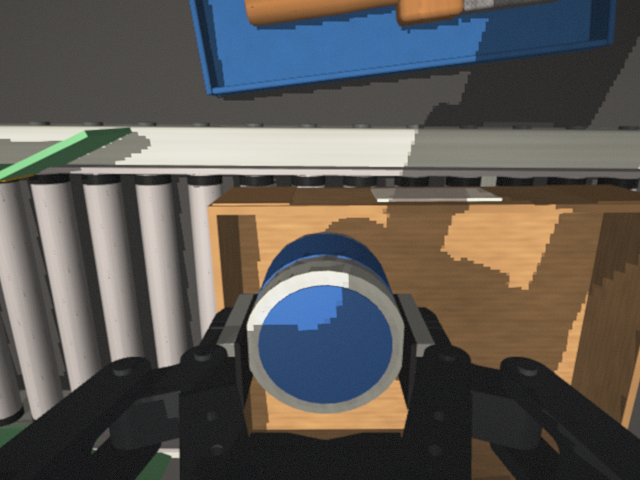

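```bash
python3 -m inch '[{"fingers":-0.1,"delta_pos":[3,-0.5,0.4],"twist":[0,0,0]},{"fingers":-0.1,"delta_pos":[3,0,0],"twist":[0,0,0]},{"fingers":-0.1,"delta_pos":[0,0,0],"twist":[0,0,0]},{"fingers":-0.1,"delta_pos":[0,0,0],"twist":[0,0,0]}]'
python3 - <<'E'
from h import *
print([pt(load('w5'),u,v,.12).round(4) for u,v in((210,205),(240,205))])
plan((.5535,-.067,.0915,86.6))
E
```

```text
time: 11.38
tool_pos: [0.5548, -0.0683, 0.1068]
tool_rot: [0.515, -0.485, 0.515, 0.484]
contact_force: [-0.2, -0.1, -1.4]
gripper_width: 0.567
[array([ 0.5118, -0.1218,  0.12  ]), array([ 0.5126, -0.108 ,  0.12  ])]
t 11.38 tcp [ 0.5548 -0.0683  0.1068] jaw 86.6 grip 0.567 F [-0.2 -0.1 -1.4] j1 -0.26 j6 -1.77 down [ 0.001 -0.    -1.   ]
twist [-0.04 -0.02  0.07] shift [1.53 0.14 0.12] norm 1.54
```

```bash
python3 -m inch '[{"fingers":-0.1,"delta_pos":[1.5,0,0.4],"twist":[0,0,0]},{"fingers":-0.1,"delta_pos":[0,0,0],"twist":[0,0,0]},{"fingers":-0.1,"delta_pos":[0,0,0],"twist":[0,0,0]}]'
python3 - <<'E'
from h import *
plan((.5535,-.065,.0905,86.6))
E
```

```text
time: 11.75
tool_pos: [0.555, -0.0632, 0.0909]
tool_rot: [0.514, -0.485, 0.514, 0.485]
contact_force: [1.1, 0.3, -1.4]
gripper_width: 0.568
t 11.75 tcp [ 0.555  -0.0632  0.0909] jaw 86.7 grip 0.568 F [ 1.1  0.3 -1.4] j1 -0.25 j6 -1.76 down [-0. -0. -1.]
twist [ 0.06 -0.   -0.  ] shift [ 0.04  0.14 -0.19] norm 0.24
```

```bash
python3 -m inch '[{"fingers":0.35,"delta_pos":[0.1,0,0],"twist":[0,0,0]},{"fingers":0.35,"delta_pos":[0,0,0],"twist":[0,0,0]},{"fingers":0.35,"delta_pos":[-3,0,0],"twist":[0,0,0]},{"fingers":0.35,"delta_pos":[-6,0,0],"twist":[0,0,0]},{"fingers":0.7,"delta_pos":[0,0,0],"twist":[0,0,0]}]'
python3 - <<'E'
from h import *
f=grab('wrist','w6')
plan((.3467,-.3517,.18,86.6))
E
```

```text
time: 12.38
tool_pos: [0.5588, -0.0642, 0.1869]
tool_rot: [0.517, -0.489, 0.512, 0.481]
contact_force: [-0.5, 0.1, 0.4]
gripper_width: 0.848
t 12.43 tcp [ 0.5571 -0.0638  0.1836] jaw 86.7 grip 0.851 F [ 0.1 -0.  -0.3] j1 -0.25 j6 -1.76 down [ 0.007 -0.002 -1.   ]
twist [ 0.05 -0.08  0.39] shift [  0.36  19.29 -29.99] norm 35.66
```

View pics/w6.png

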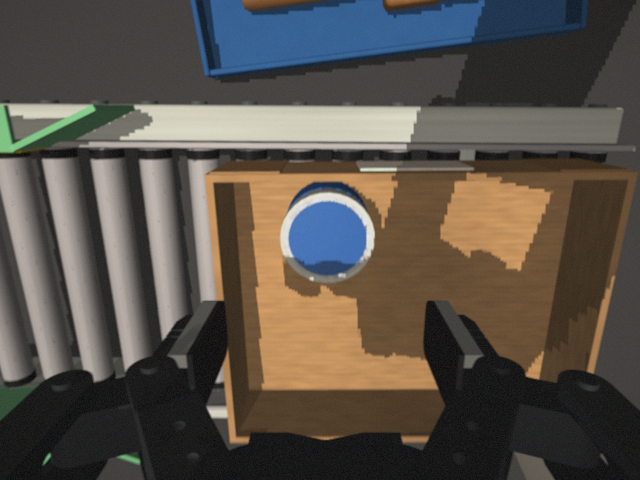

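```bash
python3 -m inch '[{"fingers":0.7,"delta_pos":[0,3.2,-5],"twist":[0,0,0]},{"fingers":0.7,"delta_pos":[0,3.2,-5],"twist":[0,0,0]},{"fingers":0.7,"delta_pos":[0,3.2,-5],"twist":[0,0,0]},{"fingers":0.7,"delta_pos":[0,3.2,-5],"twist":[0,0,0]},{"fingers":0.7,"delta_pos":[0,3.2,-5],"twist":[0,0,0]}]'
python3 -m inch '[{"fingers":0.7,"delta_pos":[4,3.2,-5],"twist":[0,0,0]},{"fingers":0.7,"delta_pos":[4,0,0],"twist":[0,0,0]},{"fingers":0.7,"delta_pos":[0,0,0],"twist":[0,0,0]},{"fingers":0.7,"delta_pos":[0,0,0],"twist":[0,0,0]}]'
python3 - <<'E'
from h import *
f=grab('wrist','w7')
plan((.3467,-.3517,.014,86.6))
E
```

```text
time: 13.05
tool_pos: [0.3788, -0.3042, 0.1783]
tool_rot: [0.514, -0.485, 0.514, 0.486]
contact_force: [0.5, -0.3, 0.4]
gripper_width: 0.85
time: 13.55
tool_pos: [0.3506, -0.3453, 0.1054]
tool_rot: [0.514, -0.485, 0.514, 0.485]
contact_force: [-0.1, 0.3, 1.2]
gripper_width: 0.85
t 13.60 tcp [ 0.3512 -0.3458  0.1063] jaw 86.7 grip 0.853 F [0.5 0.  1. ] j1 -0.93 j6 -2.44 down [ 0.001 -0.002 -1.   ]
twist [ 0.12 -0.09  0.08] shift [ 9.23  0.41 -0.62] norm 9.26
```

View pics/w7.png

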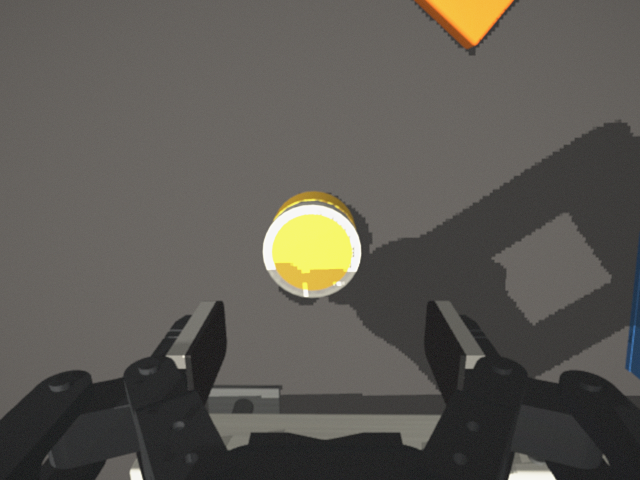

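```bash
python3 -m inch '[{"fingers":0.7,"delta_pos":[4,0.4,-0.6],"twist":[0,0,0]},{"fingers":0.7,"delta_pos":[5.2,0,0],"twist":[0,0,0]},{"fingers":0.7,"delta_pos":[0,0,0],"twist":[0,0,0]},{"fingers":-0.1,"delta_pos":[0,0,0],"twist":[0,0,0]},{"fingers":-0.1,"delta_pos":[0,0,0],"twist":[0,0,0]}]'
python3 -m inch '[{"fingers":-0.1,"delta_pos":[0,0,0],"twist":[0,0,0]},{"fingers":-0.1,"delta_pos":[-3,0,0],"twist":[0,0,0]},{"fingers":-0.1,"delta_pos":[-6,0,0],"twist":[0,0,0]},{"fingers":-0.1,"delta_pos":[-6,0,0],"twist":[0,0,0]},{"fingers":-0.1,"delta_pos":[-1,0,0],"twist":[0,0,0]}]'
python3 - <<'E'
from h import *
plan((.637,-.072,.18,86.6))
E
```

```text
time: 14.22
tool_pos: [0.3478, -0.3534, 0.0164]
tool_rot: [0.514, -0.488, 0.515, 0.483]
contact_force: [0.7, -1.4, 3.9]
gripper_width: 0.563
time: 14.85
tool_pos: [0.3479, -0.3539, 0.1799]
tool_rot: [0.514, -0.489, 0.515, 0.481]
contact_force: [-0.1, -0.3, -1.1]
gripper_width: 0.569
t 14.85 tcp [ 0.3479 -0.3539  0.1799] jaw 86.7 grip 0.569 F [-0.1 -0.3 -1.1] j1 -0.94 j6 -2.46 down [ 0.007 -0.01  -1.   ]
twist [ 0.06 -0.54  0.44] shift [-1.000e-02 -2.719e+01  2.986e+01] norm 40.38
```

```bash
python3 -m inch '[{"fingers":-0.1,"delta_pos":[0,-3.88,4.27],"twist":[0,0,0]},{"fingers":-0.1,"delta_pos":[0,-3.88,4.27],"twist":[0,0,0]},{"fingers":-0.1,"delta_pos":[0,-3.88,4.27],"twist":[0,0,0]},{"fingers":-0.1,"delta_pos":[0,-3.88,4.27],"twist":[0,0,0]},{"fingers":-0.1,"delta_pos":[0,-3.88,4.27],"twist":[0,0,0]}]'
python3 -m inch '[{"fingers":-0.1,"delta_pos":[0,-3.88,4.27],"twist":[0,0,0]},{"fingers":-0.1,"delta_pos":[0,-3.88,4.27],"twist":[0,0,0]},{"fingers":-0.1,"delta_pos":[0,0,0],"twist":[0,0,0]},{"fingers":-0.1,"delta_pos":[0,0,0],"twist":[0,0,0]}]'
python3 - <<'E'
from h import *
plan((.637,-.069,.091,86.6))
f=grab('wrist','w8')
print([pt(load('w6'),u,v,z).round(4) for u,v,z in((208,175,.12),(630,172,.12),(230,443,.12),(327,235,.119))])
E
```

```text
time: 15.48
tool_pos: [0.5525, -0.1476, 0.172]
tool_rot: [0.514, -0.485, 0.515, 0.486]
contact_force: [0.5, -1.0, -1.8]
gripper_width: 0.566
time: 15.98
tool_pos: [0.6337, -0.0686, 0.1717]
tool_rot: [0.514, -0.485, 0.515, 0.486]
contact_force: [-0.1, -0.9, -1.5]
gripper_width: 0.562
t 15.97 tcp [ 0.6337 -0.0686  0.1717] jaw 86.7 grip 0.562 F [-0.1 -0.9 -1.5] j1 -0.22 j6 -1.74 down [-0.002 -0.    -1.   ]
twist [ 0.08 -0.01 -0.13] shift [ 8.07 -0.34 -0.02] norm 8.08
[array([ 0.5124, -0.1211,  0.12  ]), array([0.523 , 0.0914, 0.12  ]), array([ 0.6809, -0.1313,  0.12  ]), array([ 0.5479, -0.0628,  0.119 ])]
```

View pics/w8.png

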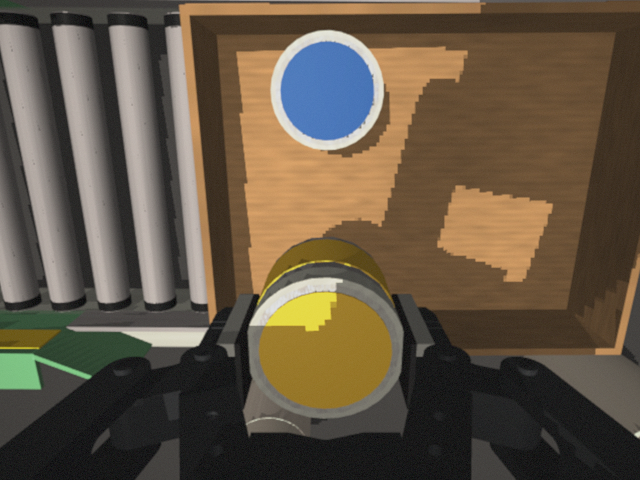

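```bash
python3 -m inch '[{"fingers":-0.1,"delta_pos":[4,-0.3,0],"twist":[0,0,0]},{"fingers":-0.1,"delta_pos":[3.6,0,0],"twist":[0,0,0]},{"fingers":-0.1,"delta_pos":[0,0,0],"twist":[0,0,0]},{"fingers":-0.1,"delta_pos":[0,0,0],"twist":[0,0,0]}]'
python3 - <<'E'
from h import *
plan((.637,-.069,.091,86.6))
E
```

```text
time: 16.52
tool_pos: [0.6376, -0.0698, 0.0983]
tool_rot: [0.515, -0.485, 0.514, 0.484]
contact_force: [-0.3, -0.1, -1.5]
gripper_width: 0.565
t 16.52 tcp [ 0.6376 -0.0698  0.0983] jaw 86.6 grip 0.565 F [-0.3 -0.1 -1.5] j1 -0.22 j6 -1.74 down [ 0.001 -0.    -1.   ]
twist [-0.02 -0.02  0.08] shift [0.73 0.07 0.08] norm 0.74
```

```bash
python3 -m inch '[{"fingers":-0.1,"delta_pos":[0.75,0,0],"twist":[0,0,0]},{"fingers":-0.1,"delta_pos":[0,0,0],"twist":[0,0,0]},{"fingers":0.35,"delta_pos":[0.1,0,0],"twist":[0,0,0]},{"fingers":0.35,"delta_pos":[0,0,0],"twist":[0,0,0]},{"fingers":0.35,"delta_pos":[-3,0,0],"twist":[0,0,0]}]'
python3 -m inch '[{"fingers":0.35,"delta_pos":[-5,0,0],"twist":[0,0,0]},{"fingers":-1,"delta_pos":[-4,0,0],"twist":[0,0,0]},{"fingers":-1,"delta_pos":[0,0,0],"twist":[0,0,0]}]'
python3 - <<'E'
from h import *
f=grab('wrist','w9')
f=grab('top','t9')
c=cv2.resize(f['pixels'][140:290,130:290],None,fx=5,fy=5,interpolation=cv2.INTER_CUBIC);cv2.imwrite('pics/c9.png',c[:600])
f=load('top0');W=cloud(f);hsv=cv2.cvtColor(f['pixels'],cv2.COLOR_BGR2HSV)
def c1(u,v,z): return pt(f,130+u/5-.4,140+v/5-.4,z)[:2]
for n,q in dict(green=((155,450),(232,402),(326,542),(250,593)),oak=((253,352),(324,305),(425,440),(353,492)),red=((385,311),(459,263),(557,401),(486,450))).items():
    P=np.array([c1(*p,.065) for p in q]); e=P[0]+P[1]-P[2]-P[3]
    print(n,P.mean(0).round(4),'axis deg',np.degrees(np.arctan2(e[1],e[0])).round(1))
plan((.536,.29,.2,126))
E
```

```text
time: 17.15
tool_pos: [0.6352, -0.0683, 0.1154]
tool_rot: [0.513, -0.483, 0.516, 0.487]
contact_force: [0.3, 0.6, 0.6]
gripper_width: 0.672
time: 17.52
tool_pos: [0.64, -0.0693, 0.2141]
tool_rot: [0.516, -0.488, 0.513, 0.483]
contact_force: [-0.1, 0.1, 0.3]
gripper_width: 0.256
green [0.4541 0.4123] axis deg 36.2
oak [0.5113 0.362 ] axis deg 38.1
red [0.5362 0.2896] axis deg 37.2
t 17.62 tcp [ 0.6375 -0.0688  0.2086] jaw 86.7 grip 0.083 F [-0.4 -0.3 -1.5] j1 -0.22 j6 -1.74 down [ 0.001 -0.    -1.   ]
twist [-3.935e+01 -2.000e-02  3.000e-02] shift [  0.86 -12.88  35.  ] norm 37.3
```

View pics/w9.png

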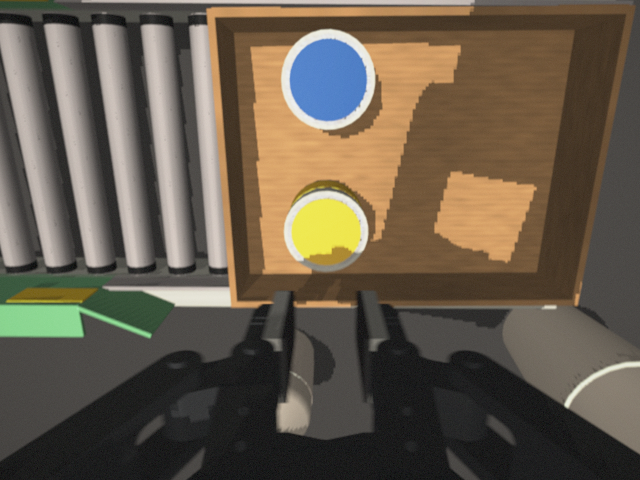

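```bash
python3 - <<'E'
from h import *
plan((.552,.302,.18,86.7))
E
python3 -m inch '[{"fingers":-1,"delta_pos":[0,1.5,6],"twist":[0,0,0]},{"fingers":-1,"delta_pos":[0,1.5,6],"twist":[0,0,0]},{"fingers":-1,"delta_pos":[0,1.5,6],"twist":[0,0,0]},{"fingers":-1,"delta_pos":[0,1.5,6],"twist":[0,0,0]},{"fingers":-1,"delta_pos":[0,1.5,6],"twist":[0,0,0]}]'
python3 -m inch '[{"fingers":-1,"delta_pos":[0,1.5,6],"twist":[0,0,0]},{"fingers":-1,"delta_pos":[0,0,0],"twist":[10,0,0]},{"fingers":-1,"delta_pos":[0,0,0],"twist":[10,0,0]},{"fingers":-1,"delta_pos":[0,0,0],"twist":[10,0,0]},{"fingers":-1,"delta_pos":[0,0,0],"twist":[10,0,0]}]'
python3 -m inch '[{"fingers":-1,"delta_pos":[0,0,0],"twist":[10,0,0]},{"fingers":-1,"delta_pos":[0,0,0],"twist":[10,0,0]},{"fingers":-1,"delta_pos":[0,0,0],"twist":[10,0,0]},{"fingers":-1,"delta_pos":[0,0,0],"twist":[10,0,0]},{"fingers":-1,"delta_pos":[0,0,0],"twist":[10,0,0]}]'
python3 -m inch '[{"fingers":-1,"delta_pos":[0,0,0],"twist":[10,0,0]},{"fingers":-1,"delta_pos":[0,0,0],"twist":[10,0,0]},{"fingers":-1,"delta_pos":[0,0,0],"twist":[10,0,0]},{"fingers":-1,"delta_pos":[0,0,0],"twist":[10,0,0]},{"fingers":-1,"delta_pos":[0,0,0],"twist":[10,0,0]}]'
python3 - <<'E'
from h import *
f=grab('wrist','w10')
plan((.552,.302,.18,-53))
E
```

```text
t 17.62 tcp [ 0.6375 -0.0688  0.2086] jaw 86.7 grip 0.083 F [-0.4 -0.3 -1.5] j1 -0.22 j6 -1.74 down [ 0.001 -0.    -1.   ]
twist [-0.05 -0.01  0.03] shift [ 2.86 10.67 36.53] norm 38.16
time: 18.25
tool_pos: [0.5784, 0.2366, 0.2058]
tool_rot: [0.513, -0.485, 0.516, 0.486]
contact_force: [0.6, 0.2, -0.4]
gripper_width: 0.0
time: 18.88
tool_pos: [0.5674, 0.2955, 0.2054]
tool_rot: [0.648, -0.278, 0.652, 0.278]
contact_force: [-0.4, 0.4, 0.1]
gripper_width: -0.001
time: 19.5
tool_pos: [0.5675, 0.2953, 0.2055]
tool_rot: [0.705, 0.022, 0.708, -0.023]
contact_force: [-0.2, -0.2, 0.2]
gripper_width: -0.004
time: 20.12
tool_pos: [0.5675, 0.2953, 0.2055]
tool_rot: [0.63, 0.318, 0.632, -0.32]
contact_force: [0.2, -0.8, -0.2]
gripper_width: -0.002
t 20.18 tcp [0.5675 0.2953 0.2055] jaw -53.9 grip 0.001 F [-0.1 -0.4 -0.7] j1 0.36 j6 1.30 down [-0.004 -0.002 -1.   ]
twist [-0.88 -0.07  0.24] shift [ 2.55 -0.84 -1.47] norm 3.06
```

View pics/w10.png

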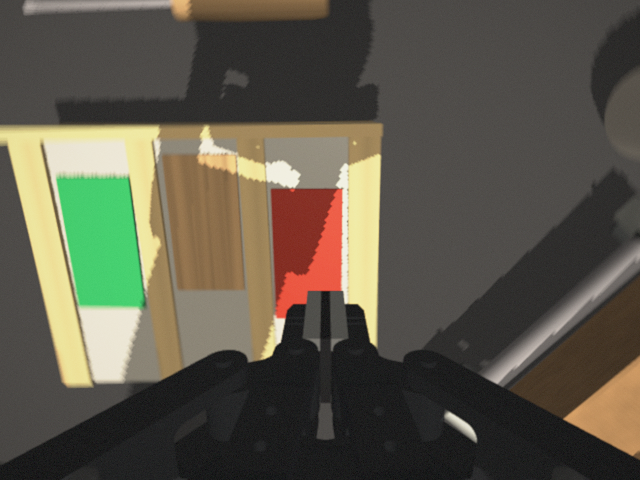

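Run:
```python
from h import *
f=load('w10')
for n,q in dict(green=((57,176),(130,175),(146,306),(77,308)),oak=((162,154),(237,154),(245,290),(172,290)),red=((271,189),(342,189),(342,318),(272,318))).items():
    P=np.array([pt(f,*p,.065)[:2] for p in q]); e=P[0]+P[1]-P[2]-P[3]; g=P[1]+P[2]-P[0]-P[3]
    print(n,P.mean(0).round(4),'axis',np.degrees(np.arctan2(e[1],e[0])).round(1),np.degrees(np.arctan2(g[1],g[0])).round(1),np.linalg.norm(e)/2,np.linalg.norm(g)/2)
for p in((63,386),(93,384),(382,126),(45,141)):print(p,pt(f,*p,.066).round(4))
print([pt(f,*p).round(4) for p in((100,340),(200,330),(320,250))])
```

```text
green [0.4564 0.4133] axis 34.8 -52.3 0.09969662492290117 0.0514188071130929
oak [0.5121 0.3619] axis 35.1 -53.6 0.1001566862640786 0.05262738364051544
red [0.5362 0.2894] axis 35.9 -53.6 0.09949597836228384 0.051298756101616015
(63, 386) [0.3302 0.383  0.066 ]
(93, 384) [0.3462 0.3645 0.066 ]
(382, 126) [0.6404 0.303  0.066 ]
(45, 141) [0.4994 0.478  0.066 ]
[array([0.3818, 0.3792, 0.0615]), array([0.4361, 0.3204, 0.0614]), array([0.5458, 0.2845, 0.0642])]
```

```bash
python3 -m inch '[{"fingers":-1,"delta_pos":[5,-0.85,-1.4],"twist":[-0.4,0,0]},{"fingers":-1,"delta_pos":[5,0,0],"twist":[0,0,0]},{"fingers":-1,"delta_pos":[2,0,0],"twist":[0,0,0]},{"fingers":-1,"delta_pos":[0,0,0],"twist":[0,0,0]},{"fingers":-1,"delta_pos":[0,0,0],"twist":[0,0,0]}]'
python3 - <<'E'
from h import *
plan((.552,.301,.065,-53.5))
E
```

```text
time: 20.8
tool_pos: [0.5551, 0.3025, 0.0906]
tool_rot: [0.634, 0.316, 0.632, -0.314]
contact_force: [0.5, 0.6, 0.4]
gripper_width: -0.001
t 20.80 tcp [0.5551 0.3025 0.0906] jaw -52.9 grip -0.001 F [0.5 0.6 0.4] j1 0.38 j6 1.31 down [ 0.003  0.001 -1.   ]
twist [ 0.57  0.05 -0.19] shift [ 2.56 -0.33 -0.06] norm 2.58
```

```bash
python3 -m inch '[{"fingers":-1,"delta_pos":[2,-0.2,0],"twist":[0.6,0,0]},{"fingers":-1,"delta_pos":[0,0,0],"twist":[0,0,0]},{"fingers":-1,"delta_pos":[0.4,0,0],"twist":[0,0,0]},{"fingers":-1,"delta_pos":[0,0,0],"twist":[0,0,0]}]'
python3 -m inch '[{"fingers":-1,"delta_pos":[0.2,0,0],"twist":[0,0,0]},{"fingers":-1,"delta_pos":[0,0,0],"twist":[0,0,0]}]'
python3 -m inch '[{"fingers":-1,"delta_pos":[0.2,0,0],"twist":[0,0,0]},{"fingers":-1,"delta_pos":[0,0,0],"twist":[0,0,0]}]'
```

```text
time: 21.3
tool_pos: [0.5524, 0.3009, 0.0651]
tool_rot: [0.632, 0.319, 0.631, -0.318]
contact_force: [-1.1, -0.5, 2.3]
gripper_width: 0.002
time: 21.55
tool_pos: [0.5524, 0.3009, 0.0651]
tool_rot: [0.631, 0.319, 0.631, -0.318]
contact_force: [-5.6, -2.1, 11.9]
gripper_width: 0.002
time: 21.8
tool_pos: [0.5525, 0.3009, 0.065]
tool_rot: [0.631, 0.318, 0.631, -0.319]
contact_force: [-10.0, -4.3, 20.4]
gripper_width: 0.0
```

```bash
python3 -m inch '[{"fingers":-1,"delta_pos":[0,-1,0],"twist":[0,0,0]},{"fingers":-1,"delta_pos":[0,-1,0],"twist":[0,0,0]},{"fingers":-1,"delta_pos":[0,-1,0],"twist":[0,0,0]},{"fingers":-1,"delta_pos":[0,0,0],"twist":[0,0,0]}]'
python3 - <<'E'
from h import *
f=grab('wrist','w11')
f=grab('scene','s11')
plan((.552,.301,.065,-53.5))
E
```

```text
time: 22.3
tool_pos: [0.5315, 0.2844, 0.065]
tool_rot: [0.634, 0.321, 0.629, -0.316]
contact_force: [1.6, 1.3, 10.1]
gripper_width: -0.001
t 22.40 tcp [0.5315 0.2844 0.065 ] jaw -53.6 grip 0.001 F [ 2.5  0.6 11.5] j1 0.37 j6 1.30 down [ 0.009  0.004 -1.   ]
twist [-0.06  0.13 -0.55] shift [ 0.    2.63 -0.11] norm 2.63
```

View pics/w11.png

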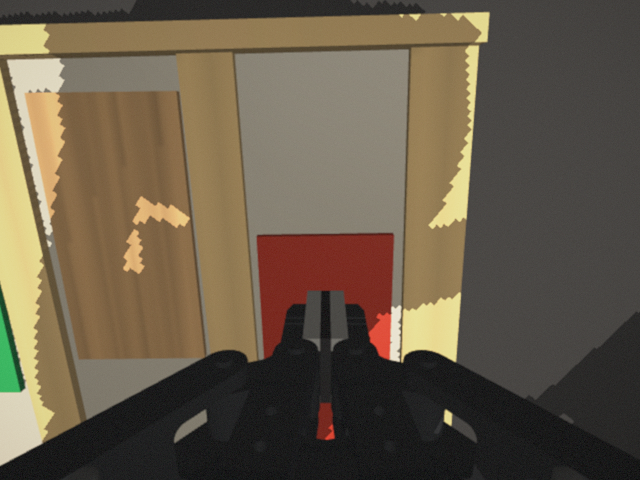

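View pics/s11.png

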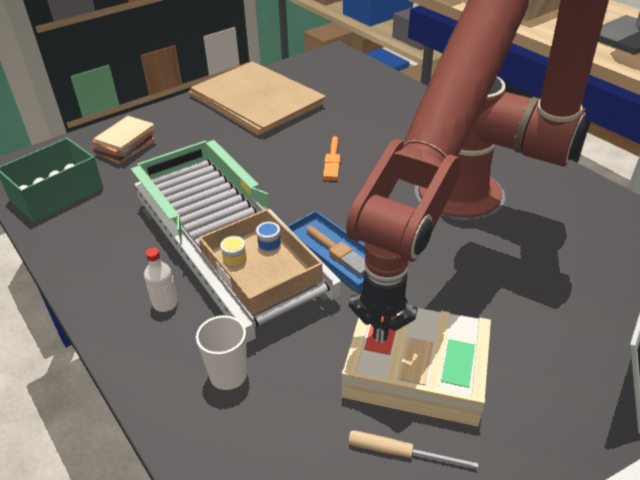

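```bash
cat >> h.py <<'E'
E0=np.array([.405,.284]);EX=np.array([.804,.595])
def rear(f,u,v,z=.065):
    p=pt(f,u,v,z)[:2]; print('rear edge s',((p-E0)@EX).round(4),'-> overhang of 100mm plate', (0.1-(p-E0)@EX).round(4))
E
python3 - <<'E'
from h import *
rear(load('w11'),325,234)
E
python3 -m inch '[{"fingers":-1,"delta_pos":[0,-1,0],"twist":[0,0,0]},{"fingers":-1,"delta_pos":[0,-1,0],"twist":[0,0,0]},{"fingers":-1,"delta_pos":[0,-1,0],"twist":[0,0,0]},{"fingers":-1,"delta_pos":[0,-1,0],"twist":[0,0,0]},{"fingers":-1,"delta_pos":[0,0,0],"twist":[0,0,0]}]'
python3 - <<'E'
from h import *
f=grab('wrist','w12')
E
```

```text
rear edge s 0.1327 -> overhang of 100mm plate -0.0327
time: 23.02
tool_pos: [0.4996, 0.2607, 0.065]
tool_rot: [0.634, 0.322, 0.629, -0.316]
contact_force: [2.0, 0.6, 11.1]
gripper_width: 0.002
```

View pics/w12.png

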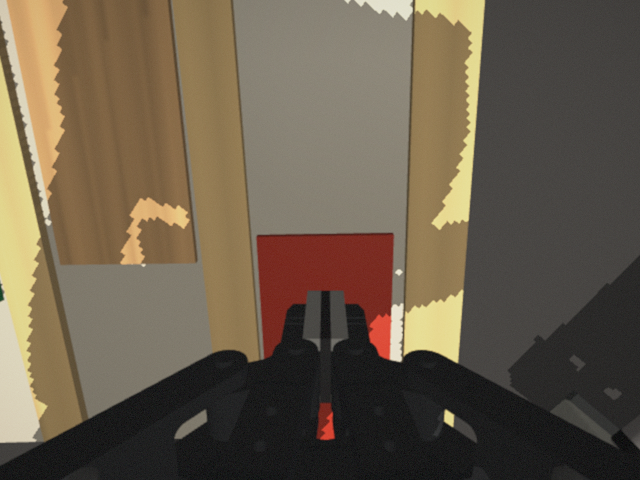

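```bash
python3 -m inch '[{"fingers":-1,"delta_pos":[0,-1,0],"twist":[0,0,0]},{"fingers":-1,"delta_pos":[0,-1,0],"twist":[0,0,0]},{"fingers":-1,"delta_pos":[0,-0.9,0],"twist":[0,0,0]},{"fingers":-1,"delta_pos":[0,0,0],"twist":[0,0,0]}]'
python3 - <<'E'
from h import *
s,p,R=pose();print('tcp s',(p[:2]-E0)@EX)
f=grab('wrist','w13')
E
python3 -m inch '[{"fingers":-1,"delta_pos":[-1,0,0],"twist":[0,0,0]},{"fingers":-1,"delta_pos":[-4,0,0],"twist":[0,0,0]},{"fingers":-1,"delta_pos":[-3,0,0],"twist":[0,0,0]},{"fingers":0.5,"delta_pos":[0,-5,0],"twist":[0,0,0]},{"fingers":0.5,"delta_pos":[0,-4,0],"twist":[0,0,0]}]'
python3 -m inch '[{"fingers":0.5,"delta_pos":[0,-2.5,0],"twist":[0,0,0]},{"fingers":0.5,"delta_pos":[0,0,0],"twist":[0,0,0]}]'
python3 - <<'E'
from h import *
f=grab('wrist','w14')
plan((.552,.301,.065,-53.5))
E
```

```text
time: 23.58
tool_pos: [0.4765, 0.2435, 0.065]
tool_rot: [0.634, 0.322, 0.629, -0.316]
contact_force: [2.4, 1.0, 11.2]
gripper_width: 0.0
tcp s 0.033341353268574146
time: 24.25
tool_pos: [0.3987, 0.1878, 0.1404]
tool_rot: [0.631, 0.318, 0.631, -0.319]
contact_force: [0.6, 0.1, 0.3]
gripper_width: 0.421
time: 24.5
tool_pos: [0.3787, 0.1731, 0.1399]
tool_rot: [0.631, 0.319, 0.631, -0.319]
contact_force: [0.8, 0.3, 0.3]
gripper_width: 0.752
t 24.55 tcp [0.3797 0.1735 0.1403] jaw -53.6 grip 0.752 F [-0.7 -0.7  0.9] j1 0.25 j6 1.19 down [ 0.001  0.    -1.   ]
twist [-0.08  0.01 -0.05] shift [7.530e+00 2.144e+01 1.000e-02] norm 22.72
```

View pics/w14.png

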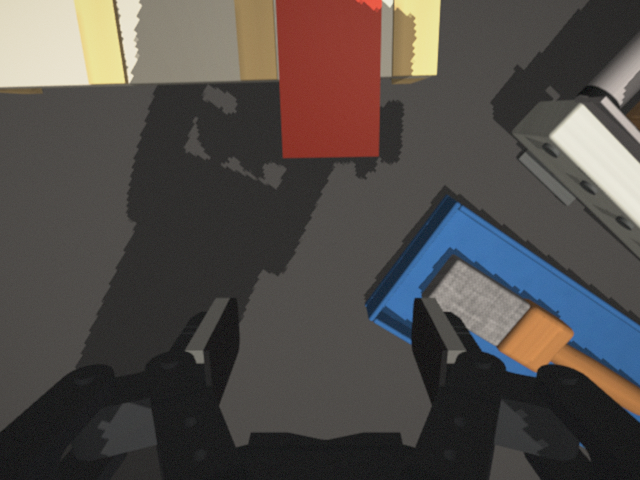

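Run:
```python
from h import *
f=load('w14')
a=pt(f,283,157,.065)[:2];b=pt(f,378,157,.065)[:2];e=pt(f,330,81,.062)[:2]
print(a,b,np.linalg.norm(a-b),'overhang',(e-(a+b)/2)@EX, np.degrees(np.arctan2(*(b-a)[::-1])))
g=(a+b)/2+.017*EX;print(g)
plan((g[0],g[1],.0525,-53.5))
```

```text
[0.40603382 0.22081854] [0.43539365 0.18110237] 0.049390021517881764 overhang 0.03726913518783769 -53.52665910963428
[0.43438173 0.21107546]
t 24.55 tcp [0.3797 0.1735 0.1403] jaw -53.6 grip 0.752 F [-0.7 -0.7  0.9] j1 0.25 j6 1.19 down [ 0.001  0.    -1.   ]
twist [-0.08  0.01 -0.05] shift [8.78 6.63 0.24] norm 11.01
```

```bash
python3 -m inch '[{"fingers":0.5,"delta_pos":[0,3.3,0.2],"twist":[0,0,0]},{"fingers":0.5,"delta_pos":[0,3.3,0],"twist":[0,0,0]},{"fingers":0.5,"delta_pos":[4.5,0,0],"twist":[0,0,0]},{"fingers":0.5,"delta_pos":[0,0,0],"twist":[0,0,0]},{"fingers":0.5,"delta_pos":[0,0,0],"twist":[0,0,0]}]'
python3 - <<'E'
from h import *
f=grab('wrist','w15')
plan((.4344,.2111,.0525,-53.5))
E
```

```text
time: 25.18
tool_pos: [0.4345, 0.2115, 0.096]
tool_rot: [0.631, 0.319, 0.631, -0.318]
contact_force: [1.1, 0.3, -0.1]
gripper_width: 0.749
t 25.23 tcp [0.435  0.2116 0.0968] jaw -53.5 grip 0.751 F [ 0.1 -0.2  0.3] j1 0.30 j6 1.23 down [ 0.002  0.001 -1.   ]
twist [-0.05  0.03 -0.11] shift [ 4.43 -0.08  0.  ] norm 4.43
```

View pics/w15.png

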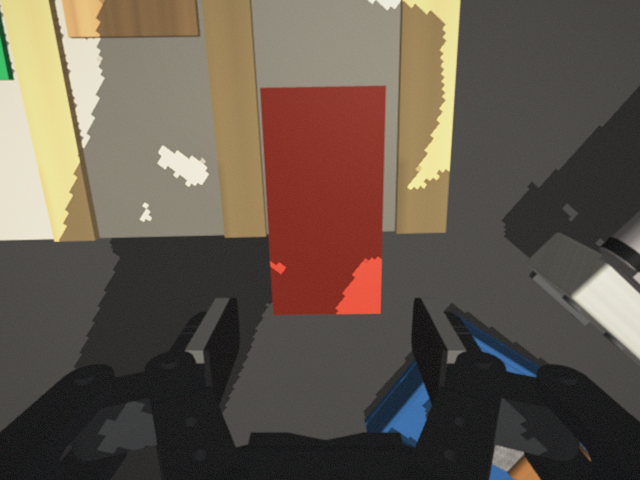

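```bash
python3 -m inch '[{"fingers":0.5,"delta_pos":[4.7,-0.1,0],"twist":[0,0,0]},{"fingers":0.5,"delta_pos":[0,0,0],"twist":[0,0,0]},{"fingers":-0.1,"delta_pos":[0,0,0],"twist":[0,0,0]},{"fingers":-0.1,"delta_pos":[0,0,0],"twist":[0,0,0]},{"fingers":-0.1,"delta_pos":[0,0,0],"twist":[0,0,0]}]'
python3 -m inch '[{"fingers":-0.1,"delta_pos":[-1,0,0],"twist":[0,0,0]},{"fingers":-0.1,"delta_pos":[-3,0,0],"twist":[0,0,0]},{"fingers":-0.1,"delta_pos":[-5,0,0],"twist":[0,0,0]},{"fingers":-0.1,"delta_pos":[-5,0,0],"twist":[0,0,0]},{"fingers":-0.1,"delta_pos":[0,0,0],"twist":[0,0,0]}]'
python3 - <<'E'
from h import *
f=grab('wrist','w16')
f=grab('scene','s16')
plan((.4344,.2111,.0525,-53.5))
E
```

```text
time: 25.85
tool_pos: [0.4348, 0.2111, 0.0503]
tool_rot: [0.632, 0.32, 0.63, -0.318]
contact_force: [-0.7, 0.9, 2.8]
gripper_width: 0.562
time: 26.48
tool_pos: [0.4362, 0.2115, 0.1948]
tool_rot: [0.634, 0.321, 0.629, -0.316]
contact_force: [-0.4, -0.3, -0.7]
gripper_width: 0.558
t 26.57 tcp [0.4334 0.2106 0.1893] jaw -53.6 grip 0.553 F [-0.2 -0.6 -0.3] j1 0.30 j6 1.23 down [ 0.001  0.    -1.   ]
twist [-0.05  0.03 -0.08] shift [13.68  0.11  0.02] norm 13.68
```

View pics/w16.png

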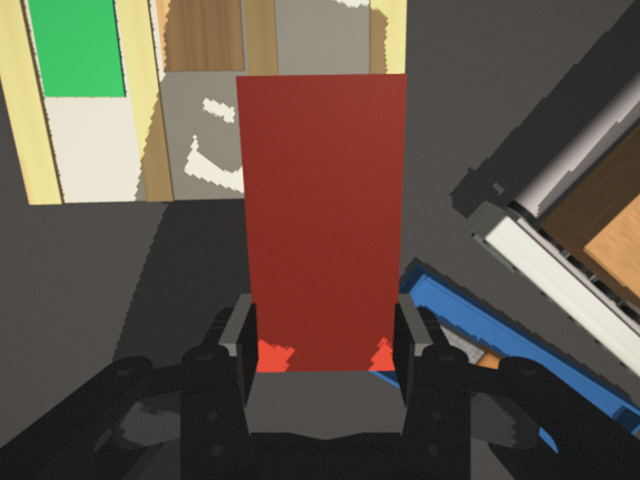

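View pics/s16.png

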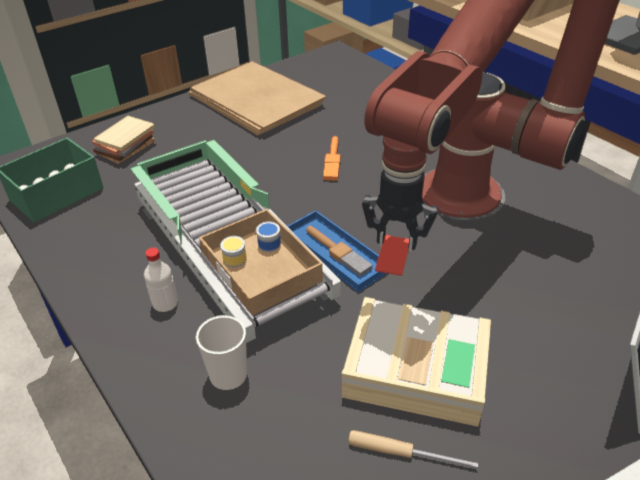

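Run:
```python
from h import *
f=load('w16')
for p in((320,90),(260,200),(380,200),(320,200),(320,340)):print(pt(f,*p).round(4))
plan((.599,-.0025,.19,-3.4),(.599,-.0025,.08,None))
```

```text
[0.4984 0.2599 0.2092]
[0.4605 0.2557 0.2085]
[0.4832 0.2251 0.2089]
[0.4719 0.2404 0.2087]
[0.4315 0.2107 0.2084]
t 26.57 tcp [0.4334 0.2106 0.1893] jaw -53.6 grip 0.553 F [-0.2 -0.6 -0.3] j1 0.30 j6 1.23 down [ 0.001  0.    -1.   ]
twist [-50.15   0.06  -0.06] shift [ -0.07 -20.29  17.8 ] norm 26.99
twist [-0.  0.  0.] shift [11.  0.  0.] norm 11.0
```

```bash
python3 -m inch '[{"fingers":-0.1,"delta_pos":[0,0,0],"twist":[-10,0,0]},{"fingers":-0.1,"delta_pos":[0,0,0],"twist":[-10,0,0]},{"fingers":-0.1,"delta_pos":[0,0,0],"twist":[-10,0,0]},{"fingers":-0.1,"delta_pos":[0,0,0],"twist":[-10,0,0]},{"fingers":-0.1,"delta_pos":[0,0,0],"twist":[-10,0,0]}]'
python3 -m inch '[{"fingers":-0.1,"delta_pos":[0,-4.05,3.56],"twist":[0,0,0]},{"fingers":-0.1,"delta_pos":[0,-4.05,3.56],"twist":[0,0,0]},{"fingers":-0.1,"delta_pos":[0,-4.05,3.56],"twist":[0,0,0]},{"fingers":-0.1,"delta_pos":[0,-4.05,3.56],"twist":[0,0,0]},{"fingers":-0.1,"delta_pos":[0,-4.05,3.56],"twist":[0,0,0]}]'
python3 -m inch '[{"fingers":-0.1,"delta_pos":[4,0,0],"twist":[0,0,0]},{"fingers":-0.1,"delta_pos":[0,0,0],"twist":[0,0,0]},{"fingers":-0.1,"delta_pos":[0,0,0],"twist":[0,0,0]}]'
python3 - <<'E'
from h import *
f=grab('wrist','w17')
plan((.599,-.0025,.08,-3.4))
E
```

```text
time: 27.2
tool_pos: [0.4319, 0.2102, 0.186]
tool_rot: [0.705, 0.019, 0.708, -0.02]
contact_force: [0.2, -0.0, 0.4]
gripper_width: 0.558
time: 27.82
tool_pos: [0.5979, -0.0039, 0.1858]
tool_rot: [0.705, 0.022, 0.708, -0.022]
contact_force: [0.1, 0.5, 0.1]
gripper_width: 0.561
time: 28.2
tool_pos: [0.5976, -0.0021, 0.1479]
tool_rot: [0.706, 0.022, 0.707, -0.022]
contact_force: [0.5, -0.4, -0.7]
gripper_width: 0.556
t 28.25 tcp [ 0.5984 -0.002   0.1491] jaw -3.5 grip 0.561 F [ 0.1 -0.1  0. ] j1 -0.13 j6 -0.07 down [ 0.001 -0.    -1.   ]
twist [-0.1   0.03  0.  ] shift [ 6.91 -0.04  0.07] norm 6.91
```

View pics/w17.png

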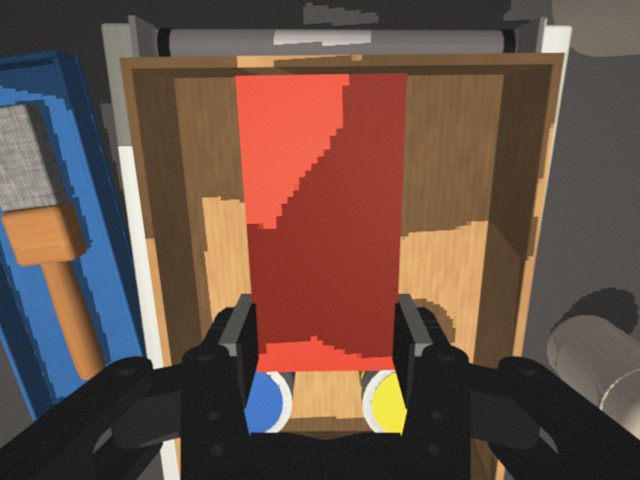

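```bash
python3 -m inch '[{"fingers":-0.1,"delta_pos":[4,-0.45,0],"twist":[0,0,0]},{"fingers":-0.1,"delta_pos":[2,0,0],"twist":[0,0,0]},{"fingers":-0.1,"delta_pos":[0,0,0],"twist":[0,0,0]},{"fingers":-0.1,"delta_pos":[0,0,0],"twist":[0,0,0]}]'
python3 - <<'E'
from h import *
f=grab('wrist','w18')
plan((.599,-.0055,.08,-3.4))
print([pt(f,*p).round(4) for p in((320,100),(320,200),(320,330))])
E
python3 -m inch '[{"fingers":-0.1,"delta_pos":[0.7,0,0],"twist":[0,0,0]},{"fingers":-0.1,"delta_pos":[0,0,0],"twist":[0,0,0]}]'
```

```text
time: 28.75
tool_pos: [0.599, -0.0069, 0.0899]
tool_rot: [0.708, 0.022, 0.706, -0.022]
contact_force: [-0.0, -0.5, 0.1]
gripper_width: 0.56
t 28.80 tcp [ 0.5993 -0.007   0.0902] jaw -3.5 grip 0.560 F [ 0.5 -0.6  0.6] j1 -0.14 j6 -0.07 down [ 0.003 -0.    -1.   ]
twist [-0.13  0.17  0.01] shift [ 1.02  0.15 -0.03] norm 1.03
[array([0.6014, 0.0699, 0.1028]), array([0.5994, 0.0398, 0.1035]), array([ 0.5965, -0.0066,  0.1031])]
time: 29.05
tool_pos: [0.5979, -0.007, 0.0811]
tool_rot: [0.707, 0.022, 0.707, -0.022]
contact_force: [0.2, -0.6, -0.3]
gripper_width: 0.555
```

```bash
python3 -m inch '[{"fingers":-0.1,"delta_pos":[0.6,0,0],"twist":[0,0,0]},{"fingers":-0.1,"delta_pos":[0,0,0],"twist":[0,0,0]}]'
python3 -m inch '[{"fingers":-0.1,"delta_pos":[0.3,0,0],"twist":[0,0,0]},{"fingers":-0.1,"delta_pos":[0,0,0],"twist":[0,0,0]}]'
```

```text
time: 29.3
tool_pos: [0.5975, -0.007, 0.0745]
tool_rot: [0.706, 0.022, 0.707, -0.022]
contact_force: [-0.8, 0.9, 0.3]
gripper_width: 0.559
time: 29.55
tool_pos: [0.5979, -0.007, 0.072]
tool_rot: [0.707, 0.022, 0.707, -0.022]
contact_force: [-0.1, -0.1, -1.2]
gripper_width: 0.557
```

```bash
python3 -m inch '[{"fingers":-0.1,"delta_pos":[0.25,0,0],"twist":[0,0,0]},{"fingers":-0.1,"delta_pos":[0,0,0],"twist":[0,0,0]},{"fingers":0.2,"delta_pos":[0,0,0],"twist":[0,0,0]},{"fingers":0.2,"delta_pos":[0,0,0],"twist":[0,0,0]}]'
python3 -m inch '[{"fingers":0.25,"delta_pos":[-2,0,0],"twist":[0,0,0]},{"fingers":0.25,"delta_pos":[-5,0,0],"twist":[0,0,0]},{"fingers":0.25,"delta_pos":[-4,0,0],"twist":[0,0,0]},{"fingers":-1,"delta_pos":[0,0,0],"twist":[0,0,0]}]'
python3 - <<'E'
from h import *
f=grab('wrist','w19')
plan((.5121+.016,.3619+.012,.19,-53.5))
E
```

```text
time: 30.05
tool_pos: [0.5986, -0.0071, 0.0707]
tool_rot: [0.707, 0.022, 0.706, -0.022]
contact_force: [-0.3, 0.4, 5.7]
gripper_width: 0.598
time: 30.55
tool_pos: [0.6009, -0.0074, 0.186]
tool_rot: [0.71, 0.022, 0.703, -0.022]
contact_force: [-0.5, 0.0, -0.1]
gripper_width: 0.428
t 30.60 tcp [ 0.5994 -0.0072  0.183 ] jaw -3.6 grip 0.338 F [ 0.4  0.3 -1.2] j1 -0.14 j6 -0.07 down [ 0.005 -0.001 -1.   ]
twist [49.95  0.28 -0.11] shift [ -0.7   16.94 -34.88] norm 38.78
```

View pics/w19.png

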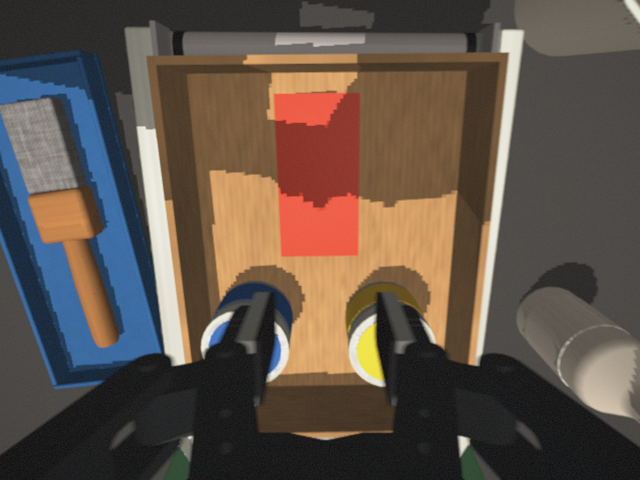

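```bash
python3 -m inch '[{"fingers":-1,"delta_pos":[0,0,0],"twist":[10,0,0]},{"fingers":-1,"delta_pos":[0,0,0],"twist":[10,0,0]},{"fingers":-1,"delta_pos":[0,0,0],"twist":[10,0,0]},{"fingers":-1,"delta_pos":[0,0,0],"twist":[10,0,0]},{"fingers":-1,"delta_pos":[0,0,0],"twist":[10,0,0]}]'
python3 -m inch '[{"fingers":-1,"delta_pos":[0,2.42,-4.98],"twist":[0,0,0]},{"fingers":-1,"delta_pos":[0,2.42,-4.98],"twist":[0,0,0]},{"fingers":-1,"delta_pos":[0,2.42,-4.98],"twist":[0,0,0]},{"fingers":-1,"delta_pos":[0,2.42,-4.98],"twist":[0,0,0]},{"fingers":-1,"delta_pos":[0,2.42,-4.98],"twist":[0,0,0]}]'
python3 -m inch '[{"fingers":-1,"delta_pos":[0,2.42,-4.98],"twist":[0,0,0]},{"fingers":-1,"delta_pos":[0,2.42,-4.98],"twist":[0,0,0]},{"fingers":-1,"delta_pos":[6,0,0],"twist":[0,0,0]},{"fingers":-1,"delta_pos":[0,0,0],"twist":[0,0,0]},{"fingers":-1,"delta_pos":[0,0,0],"twist":[0,0,0]}]'
python3 - <<'E'
from h import *
f=grab('wrist','w20')
plan((.5121+.016,.3619+.012,.069,-53.5))
E
```

```text
time: 31.22
tool_pos: [0.5969, -0.0069, 0.1779]
tool_rot: [0.629, 0.32, 0.631, -0.321]
contact_force: [0.3, 0.3, 0.1]
gripper_width: -0.001
time: 31.85
tool_pos: [0.5459, 0.2665, 0.1781]
tool_rot: [0.631, 0.318, 0.632, -0.319]
contact_force: [0.7, 0.5, -0.1]
gripper_width: 0.003
time: 32.48
tool_pos: [0.5272, 0.3734, 0.12]
tool_rot: [0.631, 0.318, 0.631, -0.319]
contact_force: [-0.1, -0.3, 1.6]
gripper_width: -0.003
t 32.52 tcp [0.5282 0.3738 0.1216] jaw -53.6 grip 0.001 F [ 0.3 -0.2  1. ] j1 0.50 j6 1.44 down [ 0.002  0.001 -1.   ]
twist [-0.11  0.02 -0.11] shift [ 5.26 -0.01 -0.02] norm 5.26
```

View pics/w20.png

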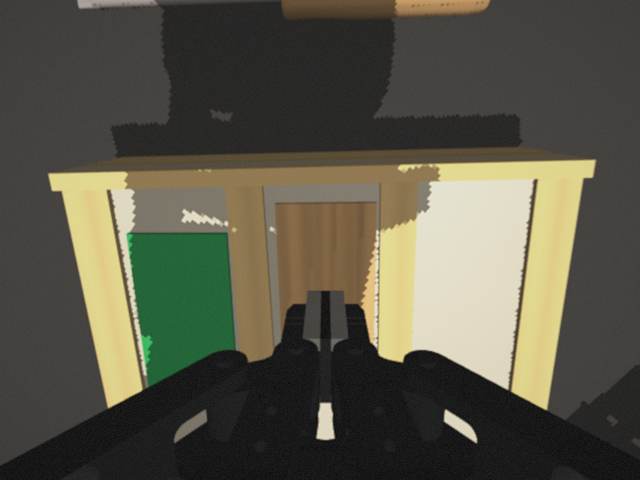

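```bash
python3 - <<'E'
from h import *
rear(load('w20'),326,203)
E
python3 -m inch '[{"fingers":-1,"delta_pos":[3,0,0],"twist":[0,0,0]},{"fingers":-1,"delta_pos":[2.2,0,0],"twist":[0,0,0]},{"fingers":-1,"delta_pos":[0,0,0],"twist":[0,0,0]},{"fingers":-1,"delta_pos":[0.4,0,0],"twist":[0,0,0]},{"fingers":-1,"delta_pos":[0,0,0],"twist":[0,0,0]}]'
python3 -m inch '[{"fingers":-1,"delta_pos":[0.25,0,0],"twist":[0,0,0]},{"fingers":-1,"delta_pos":[0,0,0],"twist":[0,0,0]}]'
```

```text
rear edge s 0.1817 -> overhang of 100mm plate -0.0817
time: 33.15
tool_pos: [0.528, 0.3744, 0.0651]
tool_rot: [0.632, 0.319, 0.631, -0.318]
contact_force: [-0.1, -0.2, -0.2]
gripper_width: 0.0
time: 33.4
tool_pos: [0.528, 0.3744, 0.065]
tool_rot: [0.632, 0.319, 0.631, -0.318]
contact_force: [-4.6, -3.1, 13.0]
gripper_width: 0.0
```

```bash
python3 -m inch '[{"fingers":-1,"delta_pos":[0.15,-1,0],"twist":[0,0,0]},{"fingers":-1,"delta_pos":[0,-1,0],"twist":[0,0,0]},{"fingers":-1,"delta_pos":[0,-1,0],"twist":[0,0,0]},{"fingers":-1,"delta_pos":[0,-1,0],"twist":[0,0,0]},{"fingers":-1,"delta_pos":[0,-1,0],"twist":[0,0,0]}]'
python3 -m inch '[{"fingers":-1,"delta_pos":[0,-1,0],"twist":[0,0,0]},{"fingers":-1,"delta_pos":[0,-1,0],"twist":[0,0,0]},{"fingers":-1,"delta_pos":[0,-1,0],"twist":[0,0,0]},{"fingers":-1,"delta_pos":[0,0,0],"twist":[0,0,0]}]'
python3 - <<'E'
from h import *
f=grab('wrist','w21')
s,p,R=pose();print('tcp s',(p[:2]-E0)@EX)
E
```

```text
time: 34.02
tool_pos: [0.4914, 0.3469, 0.0651]
tool_rot: [0.634, 0.322, 0.629, -0.315]
contact_force: [4.4, 3.3, 9.0]
gripper_width: -0.004
time: 34.52
tool_pos: [0.4667, 0.3286, 0.065]
tool_rot: [0.634, 0.322, 0.629, -0.315]
contact_force: [1.9, 0.6, 11.2]
gripper_width: -0.003
tcp s 0.07617762176672233
```

View pics/w21.png

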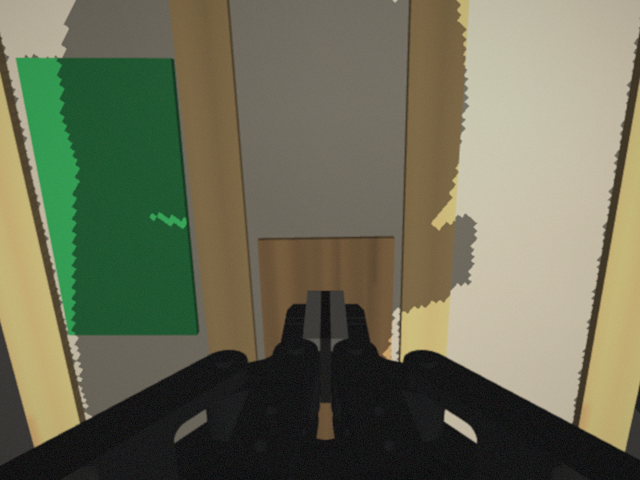

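```bash
python3 -m inch '[{"fingers":-1,"delta_pos":[0,-1,0],"twist":[0,0,0]},{"fingers":-1,"delta_pos":[0,-1,0],"twist":[0,0,0]},{"fingers":-1,"delta_pos":[0,-1,0],"twist":[0,0,0]},{"fingers":-1,"delta_pos":[0,-1.2,0],"twist":[0,0,0]},{"fingers":-1,"delta_pos":[0,0,0],"twist":[0,0,0]}]'
python3 -m inch '[{"fingers":-1,"delta_pos":[-1,0,0],"twist":[0,0,0]},{"fingers":-1,"delta_pos":[-4,0,0],"twist":[0,0,0]},{"fingers":-1,"delta_pos":[-3,0,0],"twist":[0,0,0]},{"fingers":0.5,"delta_pos":[0,-5,0],"twist":[0,0,0]},{"fingers":0.5,"delta_pos":[0,-4,0],"twist":[0,0,0]}]'
python3 -m inch '[{"fingers":0.5,"delta_pos":[0,-2.5,0],"twist":[0,0,0]},{"fingers":0.5,"delta_pos":[0,0,0],"twist":[0,0,0]}]'
python3 - <<'E'
from h import *
f=grab('wrist','w22')
E
```

```text
time: 35.2
tool_pos: [0.4331, 0.3036, 0.065]
tool_rot: [0.634, 0.322, 0.629, -0.315]
contact_force: [2.8, 1.6, 12.5]
gripper_width: -0.001
time: 35.83
tool_pos: [0.3556, 0.2474, 0.1402]
tool_rot: [0.631, 0.318, 0.631, -0.319]
contact_force: [-0.2, -0.2, 1.0]
gripper_width: 0.418
time: 36.08
tool_pos: [0.3356, 0.2327, 0.1396]
tool_rot: [0.631, 0.319, 0.631, -0.319]
contact_force: [0.3, 0.4, -0.1]
gripper_width: 0.748
```

View pics/w22.png

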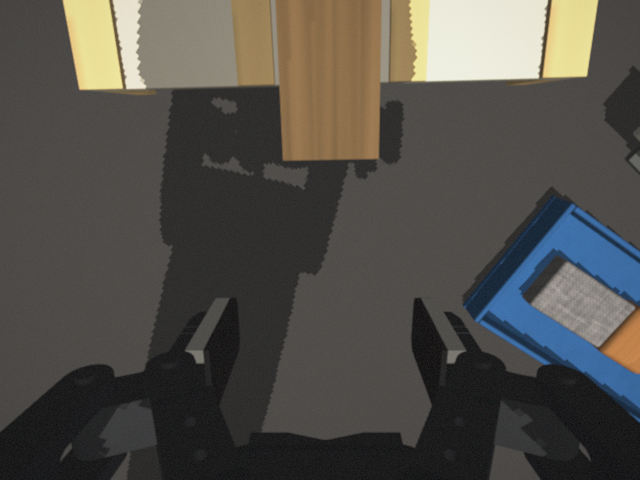

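Run:
```python
from h import *
f=load('w22')
a=pt(f,283,160,.065)[:2];b=pt(f,378,158.5,.065)[:2];e=pt(f,330,83,.062)[:2]
print(a,b,np.linalg.norm(a-b),'overhang',(e-(a+b)/2)@EX, np.degrees(np.arctan2(*(b-a)[::-1])))
g=(a+b)/2+.017*EX;print(g)
plan((g[0],g[1],.049,-53.5))
```

```text
[0.36166665 0.27959508] [0.39167061 0.24034855] 0.04940169864663859 overhang 0.0374348118318261 -52.602094628576246
[0.39033663 0.27008682]
t 36.12 tcp [0.3365 0.2332 0.14  ] jaw -53.6 grip 0.751 F [-0.8  0.3  0.5] j1 0.42 j6 1.36 down [ 0.001  0.001 -1.   ]
twist [-0.06  0.01 -0.06] shift [9.1  6.52 0.24] norm 11.2
```

```bash
python3 -m inch '[{"fingers":0.5,"delta_pos":[0,3.3,0.2],"twist":[0,0,0]},{"fingers":0.5,"delta_pos":[0,3.2,0],"twist":[0,0,0]},{"fingers":0.5,"delta_pos":[4.5,0,0],"twist":[0,0,0]},{"fingers":0.5,"delta_pos":[4.5,0,0],"twist":[0,0,0]},{"fingers":0.5,"delta_pos":[0,0,0],"twist":[0,0,0]}]'
python3 - <<'E'
from h import *
f=grab('wrist','w23')
plan((.3903,.2701,.050,-53.5))
E
```

```text
time: 36.75
tool_pos: [0.3875, 0.2691, 0.0459]
tool_rot: [0.629, 0.316, 0.633, -0.321]
contact_force: [-0.0, 0.1, 0.1]
gripper_width: 0.748
t 36.80 tcp [0.3894 0.2701 0.0486] jaw -53.5 grip 0.752 F [-0.3  0.5  0.8] j1 0.45 j6 1.38 down [-0.004 -0.002 -1.   ]
twist [-0.04 -0.05  0.22] shift [-0.14  0.07  0.05] norm 0.16
```

View pics/w23.png

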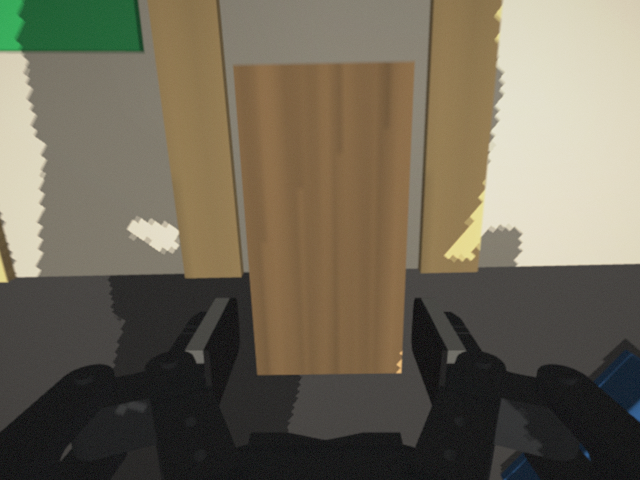

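```bash
python3 -m inch '[{"fingers":-0.1,"delta_pos":[0,0,0],"twist":[0,0,0]},{"fingers":-0.1,"delta_pos":[0,0,0],"twist":[0,0,0]},{"fingers":-0.1,"delta_pos":[0,0,0],"twist":[0,0,0]},{"fingers":-0.1,"delta_pos":[-1,0,0],"twist":[0,0,0]},{"fingers":-0.1,"delta_pos":[-3,0,0],"twist":[0,0,0]}]'
python3 -m inch '[{"fingers":-0.1,"delta_pos":[-5,0,0],"twist":[0,0,0]},{"fingers":-0.1,"delta_pos":[-5,0,0],"twist":[0,0,0]},{"fingers":-0.1,"delta_pos":[0,0,0],"twist":[-10,0,0]},{"fingers":-0.1,"delta_pos":[0,0,0],"twist":[-10,0,0]},{"fingers":-0.1,"delta_pos":[0,0,0],"twist":[-10,0,0]}]'
python3 -m inch '[{"fingers":-0.1,"delta_pos":[0,0,0],"twist":[-10,0,0]},{"fingers":-0.1,"delta_pos":[0,0,0],"twist":[-10,0,0]},{"fingers":-0.1,"delta_pos":[0,0,0],"twist":[0,0,0]}]'
python3 - <<'E'
from h import *
f=grab('wrist','w24')
f=grab('top','t24')
c=cv2.resize(f['pixels'][140:260,275:395],None,fx=5,fy=5,interpolation=cv2.INTER_CUBIC);cv2.imwrite('pics/t24c.png',c)
plan((.5985,-.007,.18,-3.6),(.5985,-.007,.08,-3.6))
E
```

```text
time: 37.42
tool_pos: [0.3883, 0.2693, 0.0889]
tool_rot: [0.63, 0.317, 0.632, -0.32]
contact_force: [-0.2, 0.7, -0.3]
gripper_width: 0.554
time: 38.05
tool_pos: [0.3897, 0.2701, 0.1905]
tool_rot: [0.693, 0.142, 0.693, -0.142]
contact_force: [0.6, 0.4, -0.4]
gripper_width: 0.554
time: 38.42
tool_pos: [0.3898, 0.27, 0.1901]
tool_rot: [0.707, 0.023, 0.707, -0.023]
contact_force: [1.0, 0.1, -0.2]
gripper_width: 0.559
t 38.52 tcp [0.3899 0.2701 0.19  ] jaw -3.7 grip 0.556 F [ 0.6 -0.2 -0.3] j1 0.45 j6 0.51 down [-0. -0. -1.]
twist [-0.1 -0.   0. ] shift [  1.   -26.35  22.56] norm 34.7
twist [0. 0. 0.] shift [10.  0.  0.] norm 10.0
```

View pics/w24.png

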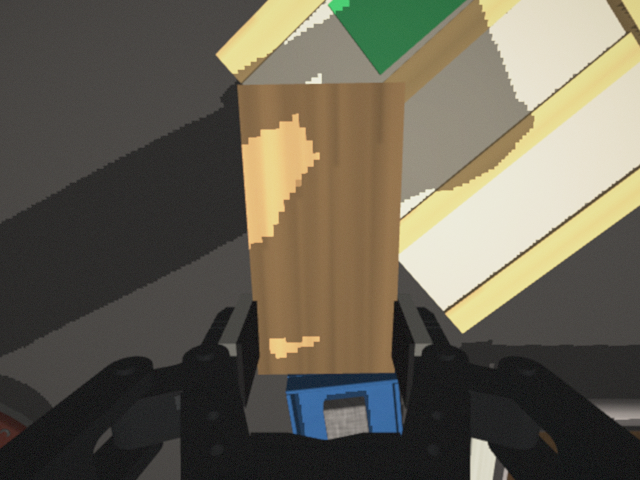

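View pics/t24.png

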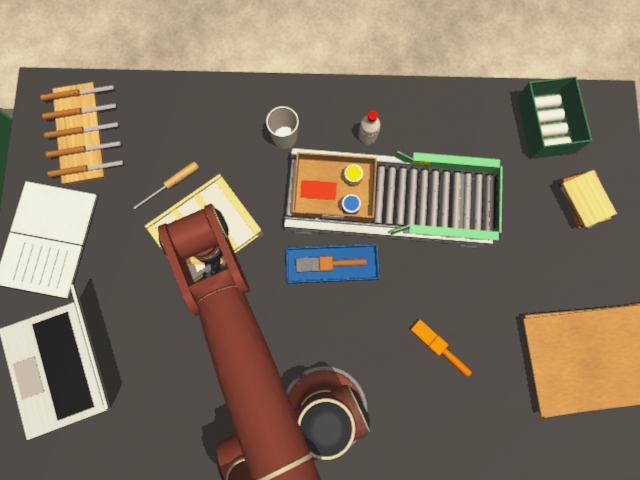

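```bash
python3 -m inch '[{"fingers":-0.1,"delta_pos":[0,-4.39,3.76],"twist":[0,0,0]},{"fingers":-0.1,"delta_pos":[0,-4.39,3.76],"twist":[0,0,0]},{"fingers":-0.1,"delta_pos":[0,-4.39,3.76],"twist":[0,0,0]},{"fingers":-0.1,"delta_pos":[0,-4.39,3.76],"twist":[0,0,0]},{"fingers":-0.1,"delta_pos":[0,-4.39,3.76],"twist":[0,0,0]}]'
python3 -m inch '[{"fingers":-0.1,"delta_pos":[0,-4.39,3.76],"twist":[0,0,0]},{"fingers":-0.1,"delta_pos":[3,0,0],"twist":[0,0,0]},{"fingers":-0.1,"delta_pos":[0,0,0],"twist":[0,0,0]},{"fingers":-0.1,"delta_pos":[0,0,0],"twist":[0,0,0]}]'
python3 - <<'E'
from h import *
f=grab('wrist','w25')
plan((.5985,-.007,.0765,-3.6))
E
```

```text
time: 39.15
tool_pos: [0.565, 0.0378, 0.1901]
tool_rot: [0.707, 0.023, 0.707, -0.023]
contact_force: [0.7, 0.1, -0.3]
gripper_width: 0.56
time: 39.65
tool_pos: [0.5988, -0.0062, 0.1604]
tool_rot: [0.707, 0.022, 0.707, -0.022]
contact_force: [-0.2, 0.3, 0.1]
gripper_width: 0.553
t 39.70 tcp [ 0.5992 -0.0061  0.1611] jaw -3.5 grip 0.556 F [-0.8 -0.8  0. ] j1 -0.13 j6 -0.07 down [ 0.002 -0.    -1.   ]
twist [0.06 0.09 0.  ] shift [ 8.46 -0.09 -0.06] norm 8.46
```

View pics/w25.png

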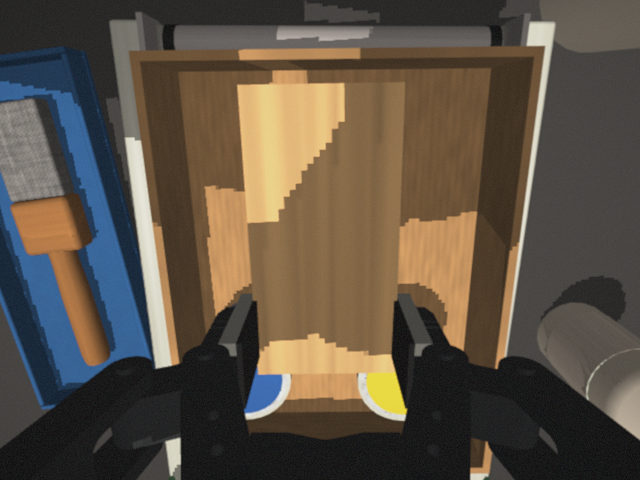

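```bash
python3 -m inch '[{"fingers":-0.1,"delta_pos":[4,-0.1,0],"twist":[0,0,0]},{"fingers":-0.1,"delta_pos":[3.6,0,0],"twist":[0,0,0]},{"fingers":-0.1,"delta_pos":[0.8,0,0],"twist":[0,0,0]},{"fingers":-0.1,"delta_pos":[0,0,0],"twist":[0,0,0]},{"fingers":-0.1,"delta_pos":[0,0,0],"twist":[0,0,0]}]'
python3 -m inch '[{"fingers":0.2,"delta_pos":[0,0,0],"twist":[0,0,0]},{"fingers":0.2,"delta_pos":[0,0,0],"twist":[0,0,0]},{"fingers":0.25,"delta_pos":[-2,0,0],"twist":[0,0,0]},{"fingers":0.25,"delta_pos":[-5,0,0],"twist":[0,0,0]},{"fingers":0.25,"delta_pos":[-4,0,0],"twist":[0,0,0]}]'
python3 -m inch '[{"fingers":-1,"delta_pos":[0,0,0],"twist":[10,0,0]}]'
python3 - <<'E'
from h import *
f=grab('wrist','w26')
print([pt(f,*p).round(4) for p in((310,110),(310,180),(310,240))])
plan((.4564+.016,.4133+.012,.19,-53.5))
E
```

```text
time: 40.33
tool_pos: [0.6004, -0.0077, 0.0782]
tool_rot: [0.708, 0.022, 0.705, -0.022]
contact_force: [0.2, 0.7, 0.4]
gripper_width: 0.559
time: 40.95
tool_pos: [0.5995, -0.0077, 0.1894]
tool_rot: [0.708, 0.022, 0.706, -0.022]
contact_force: [0.8, -0.0, 0.8]
gripper_width: 0.624
time: 41.08
tool_pos: [0.602, -0.0081, 0.1933]
tool_rot: [0.706, 0.085, 0.698, -0.085]
contact_force: [0.4, -0.5, 0.4]
gripper_width: 0.425
[array([0.6115, 0.0662, 0.0793]), array([0.6012, 0.0258, 0.0793]), array([ 0.5915, -0.0121,  0.0794])]
t 41.12 tcp [ 0.6008 -0.0079  0.1908] jaw -14.1 grip 0.340 F [0.6 0.4 0.1] j1 -0.14 j6 0.11 down [ 0.007 -0.001 -1.   ]
twist [39.43  0.37 -0.18] shift [  0.08  15.45 -42.46] norm 45.18
```

View pics/w26.png

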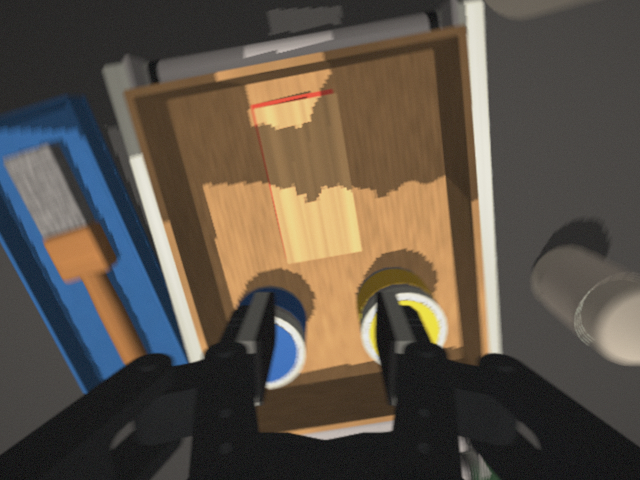

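```bash
python3 -m inch '[{"fingers":-1,"delta_pos":[0,0,0],"twist":[9.85,0,0]},{"fingers":-1,"delta_pos":[0,0,0],"twist":[9.85,0,0]},{"fingers":-1,"delta_pos":[0,0,0],"twist":[9.85,0,0]},{"fingers":-1,"delta_pos":[0,0,0],"twist":[9.85,0,0]},{"fingers":-1,"delta_pos":[0,1.93,-5.31],"twist":[0,0,0]}]'
python3 -m inch '[{"fingers":-1,"delta_pos":[0,1.93,-5.31],"twist":[0,0,0]},{"fingers":-1,"delta_pos":[0,1.93,-5.31],"twist":[0,0,0]},{"fingers":-1,"delta_pos":[0,1.93,-5.31],"twist":[0,0,0]},{"fingers":-1,"delta_pos":[0,1.93,-5.31],"twist":[0,0,0]},{"fingers":-1,"delta_pos":[0,1.93,-5.31],"twist":[0,0,0]}]'
python3 -m inch '[{"fingers":-1,"delta_pos":[0,1.93,-5.31],"twist":[0,0,0]},{"fingers":-1,"delta_pos":[0,1.93,-5.31],"twist":[0,0,0]},{"fingers":-1,"delta_pos":[6,0,0],"twist":[0,0,0]},{"fingers":-1,"delta_pos":[0,0,0],"twist":[0,0,0]},{"fingers":-1,"delta_pos":[0,0,0],"twist":[0,0,0]}]'
python3 - <<'E'
from h import *
f=grab('wrist','w27')
plan((.4564+.016,.4133+.012,.065,-53.5))
E
```

```text
time: 41.75
tool_pos: [0.5829, 0.0446, 0.1866]
tool_rot: [0.633, 0.316, 0.632, -0.316]
contact_force: [0.7, 0.6, 0.4]
gripper_width: -0.003
time: 42.38
tool_pos: [0.4985, 0.318, 0.1866]
tool_rot: [0.633, 0.315, 0.633, -0.314]
contact_force: [0.1, 0.1, 0.4]
gripper_width: -0.0
time: 43.0
tool_pos: [0.4667, 0.4242, 0.1273]
tool_rot: [0.633, 0.315, 0.633, -0.315]
contact_force: [-1.0, -0.1, 0.7]
gripper_width: -0.0
t 43.05 tcp [0.4675 0.4246 0.1285] jaw -53.0 grip 0.004 F [0.1 0.2 0.6] j1 0.62 j6 1.54 down [ 0.003  0.002 -1.   ]
twist [ 0.53  0.01 -0.18] shift [6.35 0.44 0.23] norm 6.37
```

View pics/w27.png

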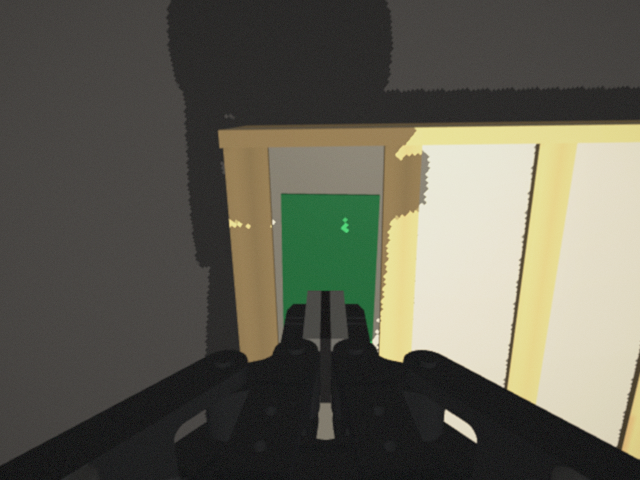

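```bash
python3 - <<'E'
from h import *
rear(load('w27'),330,194)
E
python3 -m inch '[{"fingers":-1,"delta_pos":[3,0.44,0.2],"twist":[0.5,0,0]},{"fingers":-1,"delta_pos":[2.9,0,0],"twist":[0,0,0]},{"fingers":-1,"delta_pos":[0,0,0],"twist":[0,0,0]},{"fingers":-1,"delta_pos":[0.4,0,0],"twist":[0,0,0]},{"fingers":-1,"delta_pos":[0,0,0],"twist":[0,0,0]}]'
python3 -m inch '[{"fingers":-1,"delta_pos":[0.2,0,0],"twist":[0,0,0]},{"fingers":-1,"delta_pos":[0,0,0],"twist":[0,0,0]}]'
```

```text
rear edge s 0.1664 -> overhang of 100mm plate -0.0664
time: 43.68
tool_pos: [0.4722, 0.4261, 0.0651]
tool_rot: [0.632, 0.319, 0.631, -0.317]
contact_force: [0.3, -0.4, 1.8]
gripper_width: -0.001
time: 43.92
tool_pos: [0.4722, 0.4261, 0.065]
tool_rot: [0.632, 0.319, 0.631, -0.317]
contact_force: [-4.3, -3.6, 12.6]
gripper_width: 0.001
```

Slide the green plate 103 mm.

```bash
python3 -m inch '[{"fingers":-1,"delta_pos":[0.15,-1,0],"twist":[0,0,0]},{"fingers":-1,"delta_pos":[0,-1,0],"twist":[0,0,0]},{"fingers":-1,"delta_pos":[0,-1,0],"twist":[0,0,0]},{"fingers":-1,"delta_pos":[0,-1,0],"twist":[0,0,0]},{"fingers":-1,"delta_pos":[0,-1,0],"twist":[0,0,0]}]'
python3 -m inch '[{"fingers":-1,"delta_pos":[0,-1,0],"twist":[0,0,0]},{"fingers":-1,"delta_pos":[0,-1,0],"twist":[0,0,0]},{"fingers":-1,"delta_pos":[0,0,0],"twist":[0,0,0]}]'
python3 - <<'E'
from h import *
f=grab('wrist','w28')
s,p,R=pose();print('tcp s',(p[:2]-E0)@EX)
E
```

```text
time: 44.55
tool_pos: [0.4351, 0.3989, 0.0651]
tool_rot: [0.634, 0.322, 0.629, -0.314]
contact_force: [4.7, 3.3, 9.0]
gripper_width: 0.003
time: 44.92
tool_pos: [0.4185, 0.3865, 0.065]
tool_rot: [0.634, 0.322, 0.63, -0.314]
contact_force: [1.8, 2.4, 11.6]
gripper_width: 0.003
tcp s 0.071797321960042
```

View pics/w28.png

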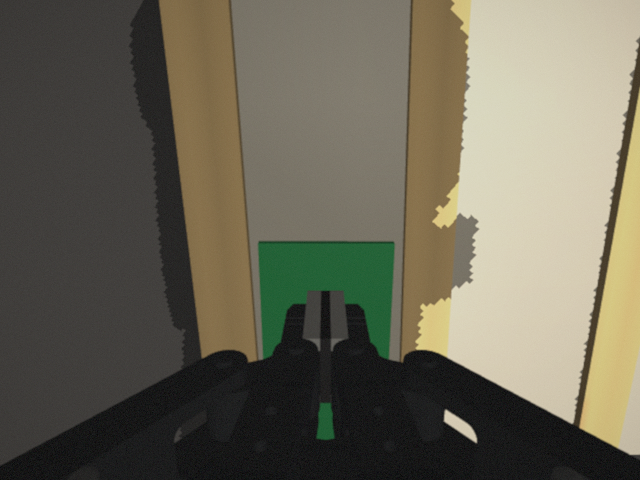

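```bash
python3 -m inch '[{"fingers":-1,"delta_pos":[0,-1,0],"twist":[0,0,0]},{"fingers":-1,"delta_pos":[0,-1,0],"twist":[0,0,0]},{"fingers":-1,"delta_pos":[0,-1,0],"twist":[0,0,0]},{"fingers":-1,"delta_pos":[0,-0.7,0],"twist":[0,0,0]},{"fingers":-1,"delta_pos":[0,0,0],"twist":[0,0,0]}]'
python3 -m inch '[{"fingers":-1,"delta_pos":[-1,0,0],"twist":[0,0,0]},{"fingers":-1,"delta_pos":[-4,0,0],"twist":[0,0,0]},{"fingers":-1,"delta_pos":[-3,0,0],"twist":[0,0,0]},{"fingers":0.5,"delta_pos":[0,-5,0],"twist":[0,0,0]},{"fingers":0.5,"delta_pos":[0,-4,0],"twist":[0,0,0]}]'
python3 -m inch '[{"fingers":0.5,"delta_pos":[0,0,0],"twist":[0,0,0]},{"fingers":0.5,"delta_pos":[0,0,0],"twist":[0,0,0]}]'
python3 - <<'E'
from h import *
f=grab('wrist','w29')
plan((.35,.33,.14,-53.5))
E
```

```text
time: 45.6
tool_pos: [0.3891, 0.3647, 0.065]
tool_rot: [0.634, 0.322, 0.629, -0.314]
contact_force: [2.7, 1.7, 11.3]
gripper_width: -0.001
time: 46.22
tool_pos: [0.3115, 0.3074, 0.1398]
tool_rot: [0.632, 0.318, 0.632, -0.318]
contact_force: [0.2, 1.2, 0.8]
gripper_width: 0.42
time: 46.48
tool_pos: [0.313, 0.3084, 0.1399]
tool_rot: [0.632, 0.318, 0.631, -0.318]
contact_force: [0.3, 0.7, -0.5]
gripper_width: 0.746
t 46.52 tcp [0.3133 0.3086 0.1399] jaw -53.5 grip 0.754 F [ 1.   0.4 -0.2] j1 0.61 j6 1.54 down [ 0.001  0.001 -1.   ]
twist [ 0.05  0.   -0.06] shift [-0.01  4.22  0.47] norm 4.25
```

View pics/w29.png

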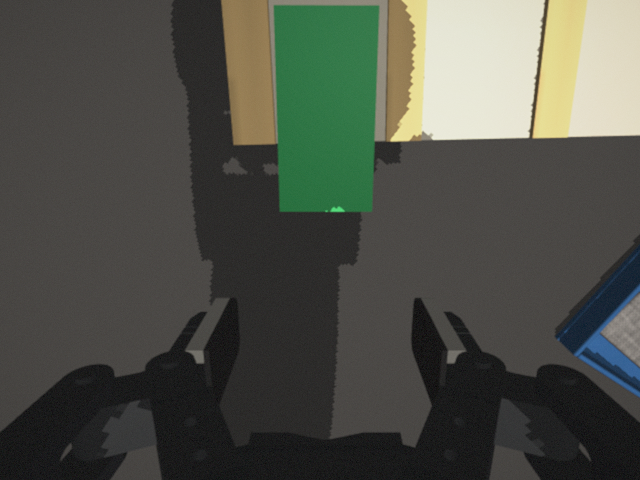

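Run:
```python
from h import *
f=load('w29')
a=pt(f,280,211.5,.065)[:2];b=pt(f,373,211.5,.065)[:2];e=pt(f,330,141.5,.062)[:2]
print(a,b,np.linalg.norm(a-b),'overhang',(e-(a+b)/2)@EX, np.degrees(np.arctan2(*(b-a)[::-1])))
g=(a+b)/2+.017*EX;print(g)
plan((g[0],g[1],.049,-53.5))
```

```text
[0.31539383 0.34096408] [0.34536961 0.30063768] 0.0502470479414773 overhang 0.03675338311415423 -53.37551523488733
[0.34404972 0.33091588]
t 46.52 tcp [0.3133 0.3086 0.1399] jaw -53.5 grip 0.754 F [ 1.   0.4 -0.2] j1 0.61 j6 1.54 down [ 0.001  0.001 -1.   ]
twist [ 0.05  0.   -0.06] shift [9.09 3.8  0.04] norm 9.86
```

```bash
python3 -m inch '[{"fingers":0.5,"delta_pos":[0,3.8,0],"twist":[0,0,0]},{"fingers":0.5,"delta_pos":[4.5,0,0],"twist":[0,0,0]},{"fingers":0.5,"delta_pos":[4.5,0,0],"twist":[0,0,0]},{"fingers":0.5,"delta_pos":[0,0,0],"twist":[0,0,0]},{"fingers":0.5,"delta_pos":[0,0,0],"twist":[0,0,0]}]'
python3 - <<'E'
from h import *
f=grab('wrist','w30')
plan((.3440,.3309,.050,-53.5))
E
```

```text
time: 47.15
tool_pos: [0.3444, 0.3316, 0.0508]
tool_rot: [0.632, 0.319, 0.631, -0.317]
contact_force: [0.0, -0.1, 0.5]
gripper_width: 0.753
t 47.20 tcp [0.3448 0.332  0.0516] jaw -53.5 grip 0.752 F [0.6 0.2 0.4] j1 0.61 j6 1.54 down [ 0.003  0.002 -1.   ]
twist [ 0.05  0.   -0.21] shift [ 0.16 -0.13  0.04] norm 0.21
```

View pics/w30.png

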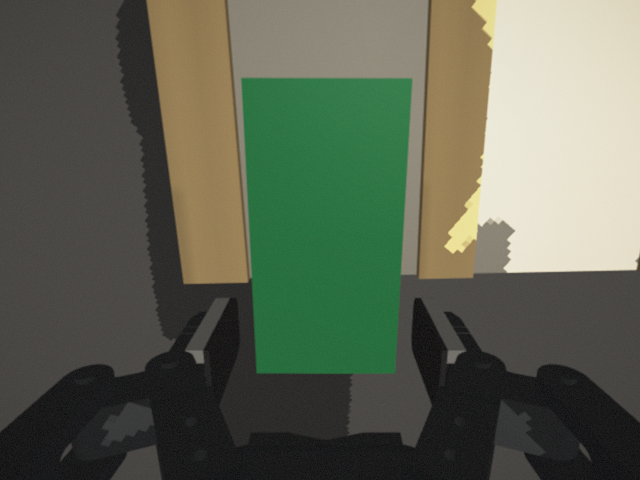

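```bash
python3 -m inch '[{"fingers":-0.1,"delta_pos":[0.1,-0.1,0],"twist":[0,0,0]},{"fingers":-0.1,"delta_pos":[0,0,0],"twist":[0,0,0]},{"fingers":-0.1,"delta_pos":[0,0,0],"twist":[0,0,0]},{"fingers":-0.1,"delta_pos":[-1,0,0],"twist":[0,0,0]},{"fingers":-0.1,"delta_pos":[-3,0,0],"twist":[0,0,0]}]'
python3 -m inch '[{"fingers":-0.1,"delta_pos":[-5,0,0],"twist":[0,0,0]},{"fingers":-0.1,"delta_pos":[-5,0,0],"twist":[0,0,0]},{"fingers":-0.1,"delta_pos":[0,0,0],"twist":[-10,0,0]},{"fingers":-0.1,"delta_pos":[0,0,0],"twist":[-10,0,0]},{"fingers":-0.1,"delta_pos":[0,0,0],"twist":[-10,0,0]}]'
python3 -m inch '[{"fingers":-0.1,"delta_pos":[0,0,0],"twist":[-10,0,0]},{"fingers":-0.1,"delta_pos":[0,0,0],"twist":[-10,0,0]},{"fingers":-0.1,"delta_pos":[0,0,0],"twist":[0,0,0]}]'
python3 - <<'E'
from h import *
f=grab('wrist','w31')
plan((.5985,-.007,.18,-3.6),(.5985,-.007,.08,-3.6))
E
```

```text
time: 47.82
tool_pos: [0.341, 0.3293, 0.0878]
tool_rot: [0.631, 0.317, 0.632, -0.319]
contact_force: [0.7, 0.1, 0.7]
gripper_width: 0.557
time: 48.45
tool_pos: [0.3422, 0.3301, 0.1893]
tool_rot: [0.693, 0.142, 0.693, -0.141]
contact_force: [-0.9, -0.7, -1.0]
gripper_width: 0.553
time: 48.82
tool_pos: [0.3422, 0.3301, 0.189]
tool_rot: [0.707, 0.022, 0.707, -0.022]
contact_force: [0.2, -0.1, -0.6]
gripper_width: 0.552
t 48.88 tcp [0.3422 0.3301 0.1888] jaw -3.6 grip 0.557 F [0.3 0.7 0. ] j1 0.61 j6 0.67 down [ 0.  0. -1.]
twist [-0.02  0.02 -0.02] shift [  0.88 -32.04  27.7 ] norm 42.36
twist [0. 0. 0.] shift [10.  0.  0.] norm 10.0
```

View pics/w31.png

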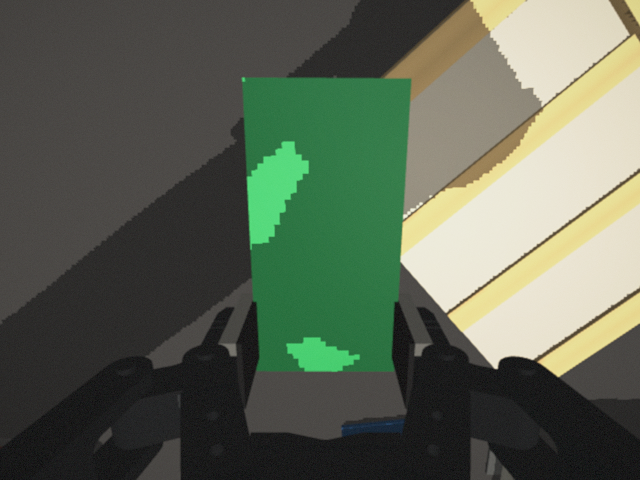

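```bash
python3 -m inch '[{"fingers":-0.1,"delta_pos":[0,-4,3.46],"twist":[0,0,0]},{"fingers":-0.1,"delta_pos":[0,-4,3.46],"twist":[0,0,0]},{"fingers":-0.1,"delta_pos":[0,-4,3.46],"twist":[0,0,0]},{"fingers":-0.1,"delta_pos":[0,-4,3.46],"twist":[0,0,0]},{"fingers":-0.1,"delta_pos":[0,-4,3.46],"twist":[0,0,0]}]'
python3 -m inch '[{"fingers":-0.1,"delta_pos":[0,-4,3.46],"twist":[0,0,0]},{"fingers":-0.1,"delta_pos":[0,-4,3.46],"twist":[0,0,0]},{"fingers":-0.1,"delta_pos":[0,-4,3.46],"twist":[0,0,0]},{"fingers":-0.1,"delta_pos":[3,0,0],"twist":[0,0,0]},{"fingers":-0.1,"delta_pos":[0,0,0],"twist":[0,0,0]}]'
python3 -m inch '[{"fingers":-0.1,"delta_pos":[0,0,0],"twist":[0,0,0]}]'
python3 - <<'E'
from h import *
f=grab('wrist','w32')
plan((.5985,-.007,.0795,-3.6))
E
```

```text
time: 49.5
tool_pos: [0.5038, 0.1186, 0.1888]
tool_rot: [0.707, 0.022, 0.707, -0.022]
contact_force: [0.9, 0.7, -0.4]
gripper_width: 0.556
time: 50.12
tool_pos: [0.5975, -0.0061, 0.1554]
tool_rot: [0.705, 0.023, 0.709, -0.022]
contact_force: [0.3, 0.4, -0.6]
gripper_width: 0.56
time: 50.25
tool_pos: [0.5993, -0.0055, 0.159]
tool_rot: [0.707, 0.021, 0.707, -0.021]
contact_force: [-0.2, 0.2, -0.1]
gripper_width: 0.557
t 50.30 tcp [ 0.5996 -0.0054  0.1597] jaw -3.4 grip 0.559 F [-1.5 -0.   1.1] j1 -0.13 j6 -0.07 down [ 0.002 -0.    -1.   ]
twist [0.15 0.09 0.01] shift [ 8.02 -0.17 -0.1 ] norm 8.02
```

View pics/w32.png

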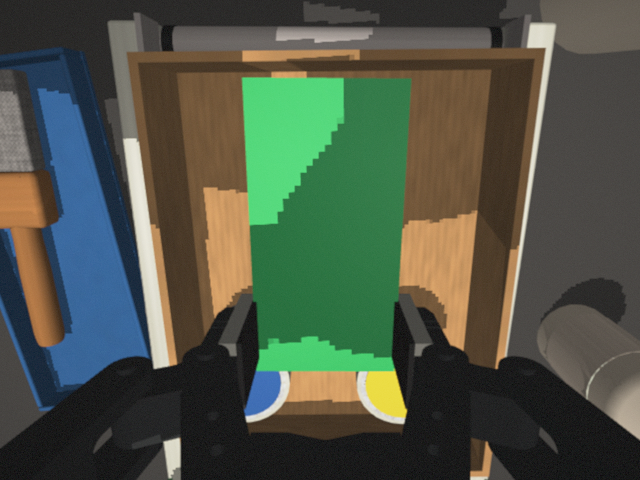

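The brush has shifted in the tray since the last look, with its head now near (25,195). I'll place the plate first and check the brush afterwards.

```bash
python3 -m inch '[{"fingers":-0.1,"delta_pos":[4,-0.15,-0.1],"twist":[0,0,0]},{"fingers":-0.1,"delta_pos":[3.8,0,0],"twist":[0,0,0]},{"fingers":-0.1,"delta_pos":[0,0,0],"twist":[0,0,0]},{"fingers":-0.1,"delta_pos":[0,0,0],"twist":[0,0,0]},{"fingers":0.2,"delta_pos":[0,0,0],"twist":[0,0,0]}]'
python3 -m inch '[{"fingers":0.2,"delta_pos":[0,0,0],"twist":[0,0,0]},{"fingers":0.25,"delta_pos":[-2,0,0],"twist":[0,0,0]},{"fingers":0.25,"delta_pos":[-5,0,0],"twist":[0,0,0]},{"fingers":0.25,"delta_pos":[-5,0,0],"twist":[0,0,0]},{"fingers":0.25,"delta_pos":[0,-6,0],"twist":[0,0,0]}]'
python3 -m inch '[{"fingers":0.25,"delta_pos":[0,-6,0],"twist":[0,0,0]},{"fingers":0.25,"delta_pos":[0,-6,0],"twist":[0,0,0]},{"fingers":0.25,"delta_pos":[0,-6,0],"twist":[0,0,0]},{"fingers":0.25,"delta_pos":[0,0,0],"twist":[0,0,0]}]'
python3 - <<'E'
from h import *
f=grab('wrist','w33')
f=grab('top','t33')
f=grab('scene','s33')
c=cv2.resize(f['pixels'][120:320,120:400],None,fx=2.8,fy=2.8,interpolation=cv2.INTER_CUBIC);cv2.imwrite('pics/s33c.png',c)
c=cv2.resize(load('t33')['pixels'][140:300,275:515],None,fx=3.3,fy=3.3,interpolation=cv2.INTER_CUBIC);cv2.imwrite('pics/t33c.png',c)
plan((.5985,-.007,.0795,-3.6))
E
```

```text
time: 50.92
tool_pos: [0.599, -0.0072, 0.0821]
tool_rot: [0.708, 0.021, 0.706, -0.021]
contact_force: [-0.3, -0.1, -0.1]
gripper_width: 0.593
time: 51.55
tool_pos: [0.5985, -0.0659, 0.2091]
tool_rot: [0.711, 0.019, 0.702, -0.02]
contact_force: [0.1, 0.2, -0.0]
gripper_width: 0.621
time: 52.05
tool_pos: [0.5834, -0.251, 0.2022]
tool_rot: [0.707, 0.023, 0.706, -0.024]
contact_force: [0.0, 0.7, 0.9]
gripper_width: 0.62
t 52.20 tcp [ 0.584  -0.2464  0.2013] jaw -3.4 grip 0.627 F [-0.2 -0.2  0.3] j1 -0.52 j6 -0.46 down [ 0.001  0.    -1.   ]
twist [ 0.16  0.05 -0.01] shift [12.18 23.98 -0.06] norm 26.9
```

View pics/t33c.png

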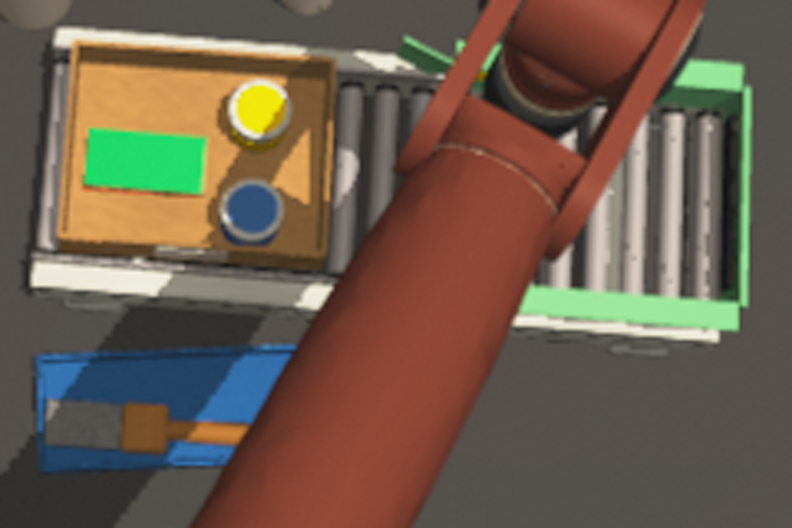

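View pics/s33c.png

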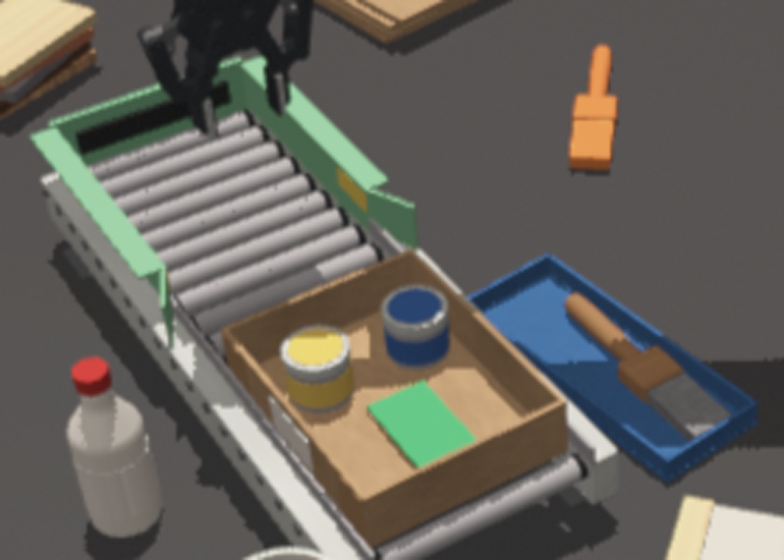

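View pics/w33.png

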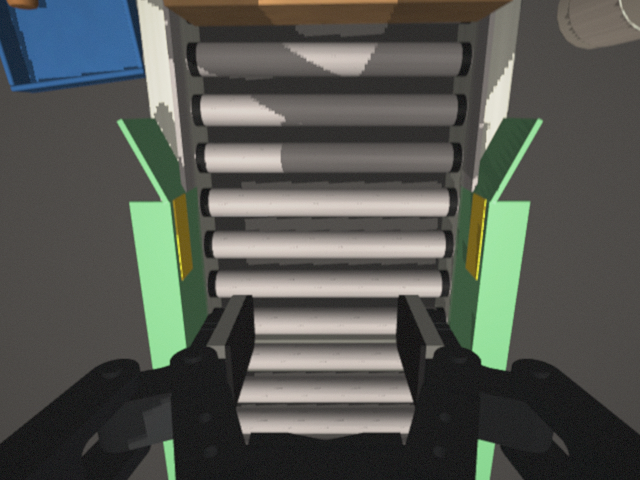

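Run:
```python
from h import *
f=load('t33')
for u,v in((100,425),(145,428),(210,432),(60,425)): 
    p=pt(f,275+u/3.3,140+v/3.3); print(p.round(4))
c=np.array([.400,-.0145]);a=np.radians(93.2);X=np.array([np.cos(a),np.sin(a)])
p=pt(f,275+168/3.3,140+430/3.3,.02)[:2];print('brush mid in tray',(p-c)@X,(p-c)@np.array([-X[1],X[0]]))
for u,v in((145,160),(258,110),(250,210),(100,160),(190,165)): print('carton items',pt(f,275+u/3.3,140+v/3.3).round(4))
```

```text
[0.3829 0.0602 0.0237]
[0.381  0.0217 0.024 ]
[ 0.3785 -0.0337  0.0243]
[0.3826 0.0944 0.0214]
brush mid in tray 0.017643759808803408 0.01891890412553691
carton items [0.601  0.0259 0.0824]
carton items [ 0.6355 -0.067   0.118 ]
carton items [ 0.5498 -0.061   0.1182]
carton items [0.6003 0.0639 0.0821]
carton items [ 0.5976 -0.0122  0.0817]
```

```bash
python3 - <<'E'
from h import *
plan((.607,.125,.2,-3.4),(.607,.125,.092,-3.4))
E
python3 -m inch '[{"fingers":0.2,"delta_pos":[0,5.3,0],"twist":[0,0,0]},{"fingers":0.2,"delta_pos":[0,5.3,0],"twist":[0,0,0]},{"fingers":0.2,"delta_pos":[0,5.3,0],"twist":[0,0,0]},{"fingers":0.2,"delta_pos":[0,5.3,0],"twist":[0,0,0]},{"fingers":0.2,"delta_pos":[0,5.3,0],"twist":[0,0,0]}]'
python3 -m inch '[{"fingers":0.2,"delta_pos":[0,5.3,0],"twist":[0,0,0]},{"fingers":0.2,"delta_pos":[0,5.3,0],"twist":[0,0,0]},{"fingers":0.2,"delta_pos":[4,0,0],"twist":[0,0,0]},{"fingers":0.2,"delta_pos":[0,0,0],"twist":[0,0,0]},{"fingers":0.2,"delta_pos":[0,0,0],"twist":[0,0,0]}]'
python3 - <<'E'
from h import *
f=grab('wrist','w34')
f=grab('scene','s34')
plan((.607,.125,.092,-3.4))
E
```

```text
t 52.20 tcp [ 0.584  -0.2464  0.2013] jaw -3.4 grip 0.627 F [-0.2 -0.2  0.3] j1 -0.52 j6 -0.46 down [ 0.001  0.    -1.   ]
twist [-0.04  0.05 -0.01] shift [ 0.13 37.21  0.09] norm 37.21
twist [0. 0. 0.] shift [10.8  0.   0. ] norm 10.8
time: 52.82
tool_pos: [0.5992, 0.0213, 0.201]
tool_rot: [0.707, 0.02, 0.707, -0.02]
contact_force: [-0.8, 0.1, -0.3]
gripper_width: 0.603
time: 53.45
tool_pos: [0.6061, 0.1239, 0.1614]
tool_rot: [0.707, 0.021, 0.707, -0.021]
contact_force: [0.7, -0.3, 0.9]
gripper_width: 0.597
t 53.55 tcp [0.6071 0.1233 0.1625] jaw -3.5 grip 0.596 F [ 0.6  0.4 -0.2] j1 0.08 j6 0.14 down [ 0.003  0.    -1.   ]
twist [-0.07  0.17 -0.03] shift [ 7.05  0.17 -0.02] norm 7.05
```

View pics/w34.png

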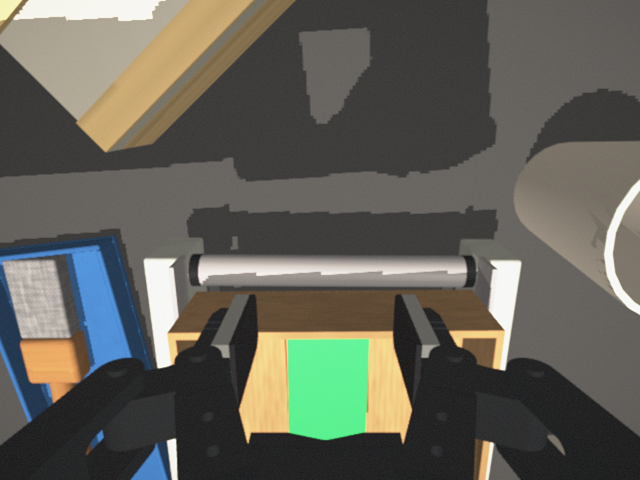

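View pics/s34.png

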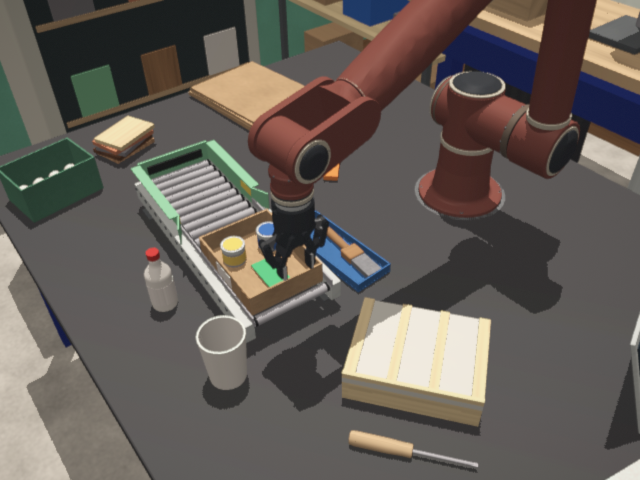

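Run:
```python
from h import *
f=load('w34')
for p in((170,333),(335,332),(503,332)):print(pt(f,*p,.12).round(4))
print(pt(f,335,255,.07).round(4))
```

```text
[0.526 0.096 0.12 ]
[0.6085 0.0917 0.12  ]
[0.6924 0.0868 0.12  ]
[0.6109 0.1148 0.07  ]
```

```bash
python3 -m inch '[{"fingers":0.2,"delta_pos":[4,0.4,0],"twist":[0,0,0]},{"fingers":0.2,"delta_pos":[4.2,0,0],"twist":[0,0,0]},{"fingers":0.2,"delta_pos":[0,0,0],"twist":[0,0,0]},{"fingers":0.2,"delta_pos":[0,-0.8,0],"twist":[0,0,0]},{"fingers":0.2,"delta_pos":[0,-0.8,0],"twist":[0,0,0]}]'
python3 -m inch '[{"fingers":0.2,"delta_pos":[0,-0.8,0],"twist":[0,0,0]},{"fingers":0.2,"delta_pos":[0,-0.8,0],"twist":[0,0,0]},{"fingers":0.2,"delta_pos":[0,-0.8,0],"twist":[0,0,0]},{"fingers":0.2,"delta_pos":[0,-0.8,0],"twist":[0,0,0]},{"fingers":0.2,"delta_pos":[0,-0.8,0],"twist":[0,0,0]}]'
python3 - <<'E'
from h import *
f=grab('wrist','w35')
f=grab('scene','s35')
plan((.607,.07,.08,-3.4))
E
```

```text
time: 54.18
tool_pos: [0.6074, 0.1108, 0.0815]
tool_rot: [0.709, 0.021, 0.705, -0.021]
contact_force: [0.1, 0.4, -0.1]
gripper_width: 0.598
time: 54.8
tool_pos: [0.6029, 0.0711, 0.0783]
tool_rot: [0.707, 0.021, 0.707, -0.021]
contact_force: [0.3, 1.9, 1.1]
gripper_width: 0.598
t 54.90 tcp [0.6026 0.0705 0.078 ] jaw -3.5 grip 0.603 F [-0.8  0.1 -0.6] j1 -0.01 j6 0.06 down [-0.001 -0.001 -1.   ]
twist [-0.1  -0.05  0.04] shift [-0.2  -0.02  0.44] norm 0.48
```

View pics/w35.png

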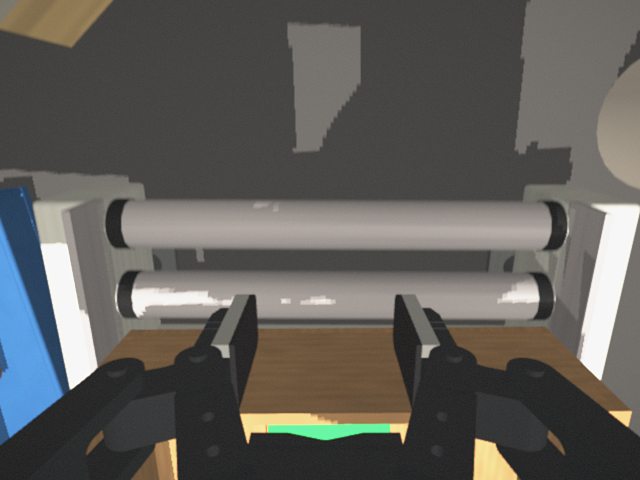

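View pics/s35.png

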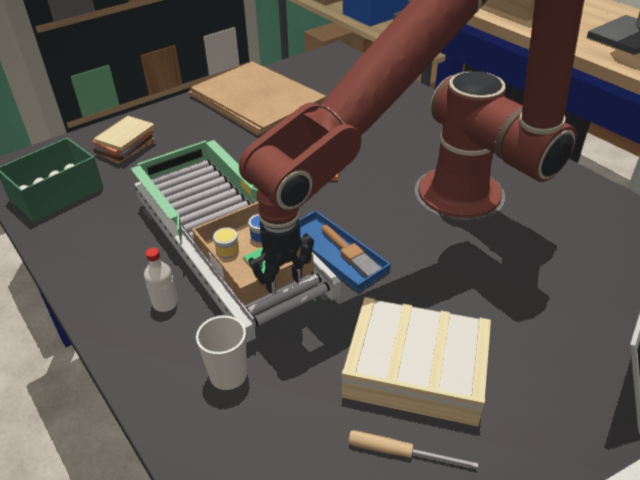

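```bash
for i in 1; do python3 -m inch '[{"fingers":0.2,"delta_pos":[0,-1,0],"twist":[0,0,0]},{"fingers":0.2,"delta_pos":[0,-1,0],"twist":[0,0,0]},{"fingers":0.2,"delta_pos":[0,-1,0],"twist":[0,0,0]},{"fingers":0.2,"delta_pos":[0,-1,0],"twist":[0,0,0]},{"fingers":0.2,"delta_pos":[0,-1,0],"twist":[0,0,0]}]'; done
python3 -m inch '[{"fingers":0.2,"delta_pos":[0,-1,0],"twist":[0,0,0]},{"fingers":0.2,"delta_pos":[0,-1,0],"twist":[0,0,0]},{"fingers":0.2,"delta_pos":[0,-1,0],"twist":[0,0,0]},{"fingers":0.2,"delta_pos":[0,-1,0],"twist":[0,0,0]},{"fingers":0.2,"delta_pos":[0,-1,0],"twist":[0,0,0]}]'
python3 - <<'E'
from h import *
f=grab('scene','s36')
plan((.59,-.1,.08,-3.4))
E
```

```text
time: 55.52
tool_pos: [0.5997, 0.0208, 0.0781]
tool_rot: [0.707, 0.021, 0.707, -0.021]
contact_force: [-1.0, 1.3, -0.4]
gripper_width: 0.601
time: 56.15
tool_pos: [0.5969, -0.0289, 0.0784]
tool_rot: [0.707, 0.021, 0.707, -0.021]
contact_force: [0.1, 2.0, 0.0]
gripper_width: 0.602
t 56.20 tcp [ 0.5971 -0.0302  0.0785] jaw -3.5 grip 0.601 F [-0.3 -1.9 -0.6] j1 -0.17 j6 -0.11 down [ 0.    -0.001 -1.   ]
twist [-0.09  0.02  0.07] shift [-0.15 -7.01 -0.29] norm 7.02
```

View pics/s36.png

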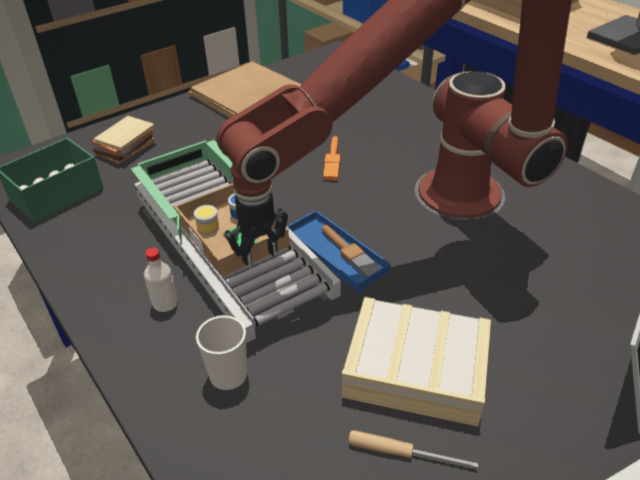

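Going well. I'll keep pushing.

```bash
python3 -m inch '[{"fingers":0.2,"delta_pos":[0,-1,0],"twist":[0,0,0]},{"fingers":0.2,"delta_pos":[0,-1,0],"twist":[0,0,0]},{"fingers":0.2,"delta_pos":[0,-1,0],"twist":[0,0,0]},{"fingers":0.2,"delta_pos":[0,-1,0],"twist":[0,0,0]},{"fingers":0.2,"delta_pos":[0,-1,0],"twist":[0,0,0]}]'
python3 -m inch '[{"fingers":0.2,"delta_pos":[0,-1,0],"twist":[0,0,0]},{"fingers":0.2,"delta_pos":[0,-1,0],"twist":[0,0,0]},{"fingers":0.2,"delta_pos":[0,-1,0],"twist":[0,0,0]},{"fingers":0.2,"delta_pos":[0,-1,0],"twist":[0,0,0]},{"fingers":0.2,"delta_pos":[0,-1,0],"twist":[0,0,0]}]'
python3 -m inch '[{"fingers":0.2,"delta_pos":[0,-1,0],"twist":[0,0,0]},{"fingers":0.2,"delta_pos":[0,-1,0],"twist":[0,0,0]},{"fingers":0.2,"delta_pos":[0,-1,0],"twist":[0,0,0]},{"fingers":0.2,"delta_pos":[0,-1,0],"twist":[0,0,0]},{"fingers":0.2,"delta_pos":[0,-0.8,0],"twist":[0,0,0]}]'
python3 - <<'E'
from h import *
f=grab('scene','s37')
f=grab('wrist','w37')
plan((.58,-.223,.08,-3.4))
E
```

```text
time: 56.82
tool_pos: [0.5941, -0.0789, 0.0786]
tool_rot: [0.707, 0.021, 0.707, -0.021]
contact_force: [-0.7, 1.3, 1.6]
gripper_width: 0.597
time: 57.45
tool_pos: [0.5909, -0.1288, 0.0783]
tool_rot: [0.707, 0.021, 0.707, -0.021]
contact_force: [-0.6, 0.8, 0.9]
gripper_width: 0.602
time: 58.08
tool_pos: [0.5879, -0.1767, 0.0782]
tool_rot: [0.707, 0.021, 0.707, -0.021]
contact_force: [-0.7, 1.7, 1.2]
gripper_width: 0.6
t 58.17 tcp [ 0.588  -0.1772  0.0783] jaw -3.5 grip 0.601 F [-1.   0.2  0.9] j1 -0.41 j6 -0.35 down [ 0.    -0.001 -1.   ]
twist [-0.11  0.01  0.05] shift [-0.17 -4.62 -0.53] norm 4.65
```

View pics/s37.png

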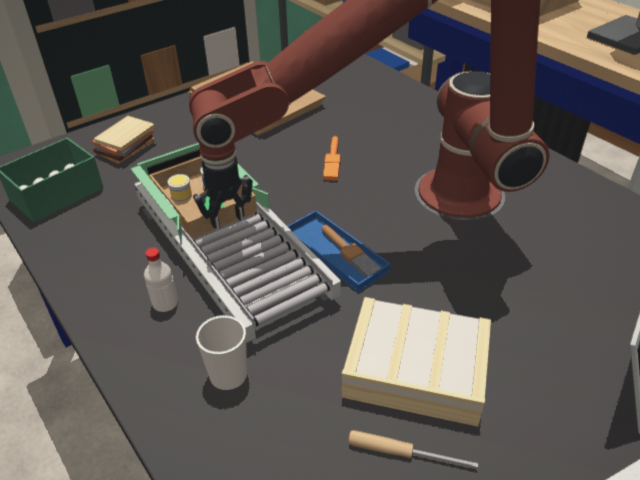

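View pics/w37.png

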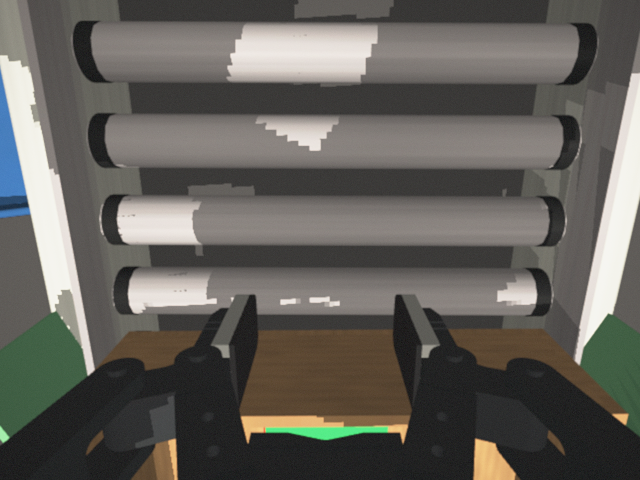

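Now slowly for the last ~45 mm.

```bash
python3 -m inch '[{"fingers":0.2,"delta_pos":[0,-0.6,0],"twist":[0,0,0]},{"fingers":0.2,"delta_pos":[0,-0.6,0],"twist":[0,0,0]},{"fingers":0.2,"delta_pos":[0,-0.6,0],"twist":[0,0,0]},{"fingers":0.2,"delta_pos":[0,-0.6,0],"twist":[0,0,0]},{"fingers":0.2,"delta_pos":[0,-0.6,0],"twist":[0,0,0]}]'
python3 -m inch '[{"fingers":0.2,"delta_pos":[0,-0.4,0],"twist":[0,0,0]},{"fingers":0.2,"delta_pos":[0,-0.3,0],"twist":[0,0,0]},{"fingers":0.2,"delta_pos":[0,-0.3,0],"twist":[0,0,0]},{"fingers":0.2,"delta_pos":[0,-0.3,0],"twist":[0,0,0]}]'
python3 -m inch '[{"fingers":0.2,"delta_pos":[0,-0.2,0],"twist":[0,0,0]},{"fingers":0.2,"delta_pos":[0,-0.2,0],"twist":[0,0,0]}]'
```

```text
time: 58.8
tool_pos: [0.5861, -0.2063, 0.0782]
tool_rot: [0.707, 0.021, 0.707, -0.021]
contact_force: [-0.6, 1.0, -0.0]
gripper_width: 0.599
time: 59.3
tool_pos: [0.5854, -0.2191, 0.0783]
tool_rot: [0.707, 0.021, 0.707, -0.021]
contact_force: [-1.0, 0.7, -1.4]
gripper_width: 0.602
time: 59.55
tool_pos: [0.5853, -0.2231, 0.0784]
tool_rot: [0.707, 0.021, 0.707, -0.021]
contact_force: [-0.5, 1.2, -0.6]
gripper_width: 0.601
```

```bash
python3 -m inch '[{"fingers":0.2,"delta_pos":[0,-0.2,0],"twist":[0,0,0]},{"fingers":0.2,"delta_pos":[0,-0.2,0],"twist":[0,0,0]}]'
python3 -m inch '[{"fingers":0.2,"delta_pos":[0,-0.2,0],"twist":[0,0,0]},{"fingers":0.2,"delta_pos":[0,-0.2,0],"twist":[0,0,0]}]'
python3 -m inch '[{"fingers":0.2,"delta_pos":[0,-0.2,0],"twist":[0,0,0]},{"fingers":0.2,"delta_pos":[0,-0.2,0],"twist":[0,0,0]}]'
python3 - <<'E'
from h import *
f=grab('wrist','w38')
f=grab('top','t38')
c=cv2.resize(f['pixels'][140:300,275:515],None,fx=3.3,fy=3.3,interpolation=cv2.INTER_CUBIC);cv2.imwrite('pics/t38c.png',c)
E
```

```text
time: 59.8
tool_pos: [0.585, -0.227, 0.0784]
tool_rot: [0.707, 0.021, 0.707, -0.021]
contact_force: [-0.2, 1.8, 0.5]
gripper_width: 0.598
time: 60.05
tool_pos: [0.5851, -0.23, 0.0783]
tool_rot: [0.707, 0.022, 0.707, -0.02]
contact_force: [2.4, 7.7, 1.5]
gripper_width: 0.604
time: 60.3
tool_pos: [0.586, -0.2305, 0.0784]
tool_rot: [0.708, 0.024, 0.706, -0.018]
contact_force: [5.4, 19.1, 2.7]
gripper_width: 0.602
```

View pics/t38c.png

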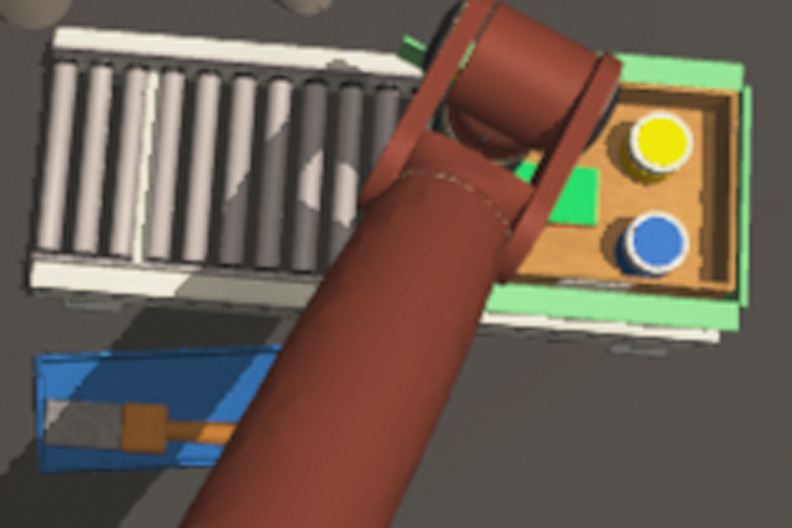

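The carton is against the buffer and the push force rose to 19 N. I'll back off.

```bash
python3 -m inch '[{"fingers":0.2,"delta_pos":[0,0.5,0],"twist":[0,0,0]},{"fingers":0.2,"delta_pos":[0,0.8,0],"twist":[0,0,0]},{"fingers":0.2,"delta_pos":[0,2,0],"twist":[0,0,0]},{"fingers":0.2,"delta_pos":[0,2,0],"twist":[0,0,0]},{"fingers":0.2,"delta_pos":[0,3,0],"twist":[0,0,0]}]'
python3 -m inch '[{"fingers":0.2,"delta_pos":[-5,3,0],"twist":[0,0,0]},{"fingers":0.2,"delta_pos":[-6,0,0],"twist":[0,0,0]},{"fingers":0.2,"delta_pos":[-5,3,0],"twist":[0,0,0]},{"fingers":0.2,"delta_pos":[0,5,0],"twist":[0,0,0]},{"fingers":0.2,"delta_pos":[0,5,0],"twist":[0,0,0]}]'
python3 -m inch '[{"fingers":0.2,"delta_pos":[0,5,0],"twist":[0,0,0]},{"fingers":0.2,"delta_pos":[0,5,0],"twist":[0,0,0]},{"fingers":0.2,"delta_pos":[0,5,0],"twist":[0,0,0]},{"fingers":0.2,"delta_pos":[0,0,0],"twist":[0,0,0]},{"fingers":0.2,"delta_pos":[0,0,0],"twist":[0,0,0]}]'
python3 - <<'E'
from h import *
f=grab('scene','s39')
f=grab('top','t39')
c=cv2.resize(f['pixels'][140:300,275:515],None,fx=3.3,fy=3.3,interpolation=cv2.INTER_CUBIC);cv2.imwrite('pics/t39c.png',c)
E
```

```text
time: 61.02
tool_pos: [0.5895, -0.1508, 0.0784]
tool_rot: [0.707, 0.021, 0.707, -0.022]
contact_force: [0.1, -0.4, 1.9]
gripper_width: 0.6
time: 61.65
tool_pos: [0.5993, 0.0098, 0.2398]
tool_rot: [0.708, 0.021, 0.706, -0.021]
contact_force: [0.5, 0.2, -0.8]
gripper_width: 0.604
time: 62.28
tool_pos: [0.6077, 0.1577, 0.2381]
tool_rot: [0.707, 0.021, 0.707, -0.021]
contact_force: [-0.0, 0.4, -0.1]
gripper_width: 0.603
```

View pics/t39c.png

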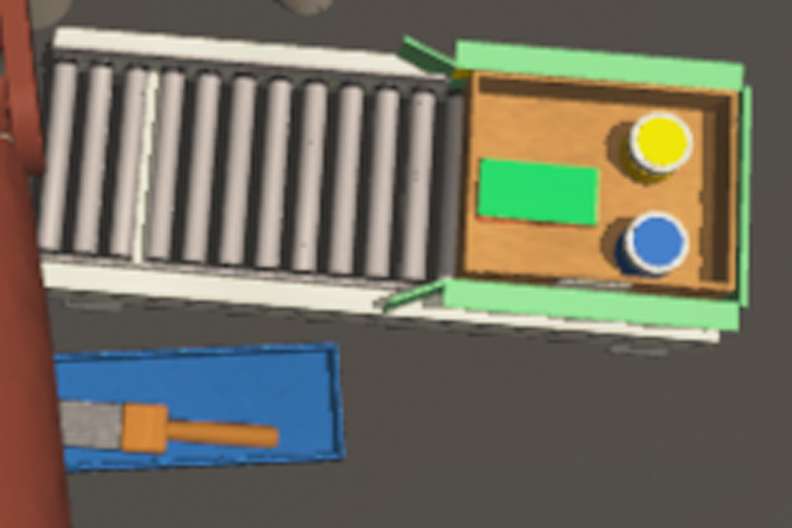

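View pics/s39.png

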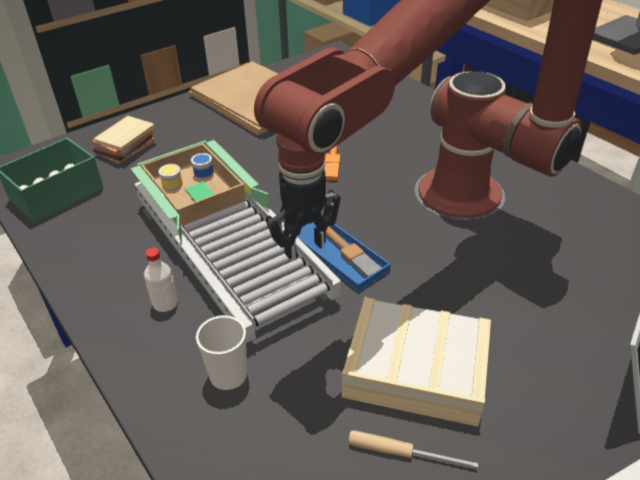

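Run:
```python
from h import *
f=load('t39')
for u,v in((470,72),(462,277),(741,92),(735,294)): print(pt(f,275+u/3.3-.35,140+v/3.3-.35,.12).round(4))
W=[pt(f,275+u/3.3,140+v/3.3).round(4) for u,v in((490,190),(540,190),(590,195),(660,140),(655,240),(600,130),(145,428),(220,434))];print(*W)
d=[viewer.grab_frame('top')['pixels'].astype(int) for _ in range(2)];print(np.abs(d[0]-d[1])[160:250,405:510].max())
```

```text
[ 0.6725 -0.2424  0.12  ]
[ 0.4975 -0.233   0.12  ]
[ 0.6599 -0.4685  0.12  ]
[ 0.4877 -0.4556  0.12  ]
[ 0.5806 -0.2656  0.0826] [ 0.582  -0.3084  0.0807] [ 0.5782 -0.3504  0.0817] [ 0.6167 -0.4009  0.1173] [ 0.5308 -0.393   0.1192] [ 0.6382 -0.3629  0.0735] [0.3808 0.0217 0.0252] [ 0.3771 -0.0423  0.023 ]
54
```

```bash
python3 -c "
from plant import manip
print(manip.job_done())"
```

```text
the job is handed in; nothing more can be done
None
```

The order is loaded and the carton is home in the green bay; I handed the job in at about 62 s of the 210 s allowed. The hand-in gives no verdict, so this rests on my own checks.

**What I did:**
- I moved the wooden brush from the track to the blue tray.
- I stood both tins upright in the carton.
- I slid the red, oak and green plates out to the stand's front edge, gripped them there and stacked them flat in the carton.
- I then pushed the carton along the rollers until the force against the buffer rose to 19 N, and backed the arm clear.

**Last checks:**
- **Carton:** Its near edge is within about 3 mm of where it stood when pressed against the buffer (limit 12 mm).
- **Plates:** The top plate lies flat, about 82 mm above the bench, as three stacked plates should.
- **Tins:** Both tins are upright.
- **Brush:** It shifted once in the tray while the arm was elsewhere, but it still lies flat inside, about 18–19 mm off the tray's centre each way (limits 126 and 46 mm).
- **Bystanders:** The beaker, glue bottle and chisel look unmoved in the last scene picture; I did not measure them again.

**Disagreements:**
- My reading of the carton's rim came out at 226 mm instead of 220 mm, so those positions are only good to a few millimetres.
- A check for movement between two final pictures read 54 out of 255. I did not look into whether that was image noise, so it does not prove the carton was still.

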